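# Clamp the specimen magazine and load it

## Robot

A 6-joint arm with a two-finger parallel gripper is mounted at the origin on the work surface; the furniture and walls round the work are solid. World frame = base frame: x ahead of the robot, y to its left, z up, the work surface at z = 0. Lengths are in m, angles in degrees, forces in N, time in s.
With the tool pointing down it reaches from about 0.325 to 0.775 m from the base axis. Payload 5.5 kg.
Tool frame: the origin (TCP) lies midway between the tips of the shut fingers; the grasp point (between the pads) lies robot.grasp_offset behind it (robot.grasp_offset is the distance from the TCP to the grasp point, in m); z points along the fingers, y is the line along which they close (so a half turn about z gives the same grasp; the last joint's range is limited). The gripper opens to 85 mm and grips with 20 to 120 N. Pads are 22 mm wide; open, the fingers measure 114 mm over their backs; the gripper's body (76 mm by 85 mm) begins 54 mm behind the grasp point. The pads swing forward as they close: fully open they stand 13 mm farther back than shut.
Start: joints at [-3.249, 5.22, 70.514, -0, 104.267, -3.249], TCP at [0.6, -0, 0.231] pointing down, gripper open.
Joint ranges: [-164.24, 164.24], [-49.07, 125.15], [9.68, 141.18], [-86.29, 266.29], [3.28, 154.24], [-151.56, 151.56]. Speed limits (degrees/s): [147.25, 147.25, 172.46, 180, 180, 180].

## Interface

Orientations are given as [roll, pitch, yaw] about the fixed x, y, z axes, in that order (R = Rz(yaw) Ry(pitch) Rx(roll)).
In Python, from station import robot gives the robot as it stands. The module is installed in compiled form; this text tells all that it offers.
- The arm moves only by the tool play_rows, never from a script. Its argument "commands" is a list of rows, each an object with "claw": the opening in per cent of the stroke, from 0 (shut) to 100 (fully open); "translation": the shift along the tool's x, y, z each as a share of 0.3 m, from -1 to 1, a list of three; "delta_rot": the turn, a rotation vector about the tool's x, y, z each as a share of 45 degrees, from -1 to 1, a list of three. A call has 1 to 20 rows; each row is the pose to reach, as a shift and turn from the pose commanded when the call began, along the tool's axes at that moment; what a row does not reach only later rows make up. A row lasts 1/10 s, in which the tool goes at most 50 mm and 8.59 degrees, less where a joint would pass 70% of its speed; a pose out of reach is approached as far as the arm can. A call with a number of a shift or a turn outside -1 to 1 is refused whole. A call with a gripper value outside its range is refused whole. The fingers move at their own pace and stop on an object; "newtons" is the grip in N (left out, the last holds). Time passes only in rows, so rows that repeat a pose let the fingers close. It gives the time, the measured TCP pose, the force, the opening and the grip force at its end, in the units of the state.
- robot.state(): the state, without advancing time (a new reading comes with each control period).
- robot.camera(name): name is "scene" or "side" or "wrist"; returns a dict with "img" (400x640x3 uint8, red, green, blue), "camera_matrix" (3x3 intrinsics, pixels), "dist_coeffs" ([k1, k2, p1, p2, k3] as OpenCV has them; the pictures are not rectified), "position" and "attitude" of the camera in the world; the wrist camera has in their place "mount" (4x4, takes a point from camera to tool coordinates, whose origin is the TCP and whose axes are the flange's). Camera axes: x right, y down, z forward; pixel columns grow to the right and rows downward; lengths in m; the calibration is good to about 2 mm. A picture is of the moment at which its call begins: read the wrist's pose just before it. There is no depth.
- robot.sign_off(): hands the job in; it is judged then, once.
The state is a dict: "time_s": time; "q": joint angles; "joint_velocities": joint speeds; "joint_efforts": joint torques, N m; "ee_pos": TCP position; "ee_rot": TCP orientation; "force": force on the tool from outside, world axes, zero at the start; "moment": the same for the moment, N m; "gripper_width": finger opening in m; "gripper_force": force on a finger pad.
Only numpy, scipy, OpenCV 4.12 (cv2) and the standard library are available. Lean on these libraries where they do the work, as an engineer would, in place of code of your own. Each camera call takes 0.05 s, during which the arm holds its last target. There are 200 camera calls.

## Task

Get the specimen magazine ready for the polisher: stand the empty magazine upright on the two parallels in the vise, midway along the jaws, and push the sliding jaw up so that it is held firmly against the fixed jaw. Then load every black specimen puck on the bench into the clamped magazine, one on top of the other, pushing each down against the sprung follower until the catches snap over it and keep it down. Leave the petri dish, tape roll and small bottle where they are.

Things in the scene. Friction and masses are not known exactly. Their poses are not given: they have to be found in the camera images.
- magazine_center (a point): Feeder magazine: loose upright square aluminium tube, 59 x 59 mm outside, 85 mm high, 0.4 kg. Point: its centre, 42.5 mm above its underside; z up the tube. The +y and -y faces are plain (grip here, 59 mm wide). The +x and -x faces have a 10 mm viewing slot and, 61 to 79 mm above the underside, a grey catch housing 26 mm wide (y) that sticks out 10 mm.
- magazine_mouth (a point): Centre of the magazine's open top, 85 mm above its underside; axes as the magazine. The bore is 49 mm square, flared to about 56 mm over the top 5 mm. A puck put in the mouth drops onto the ramps of the two catches and rests there with its top about 4 mm above this point.
- catch_level (a point): On the bore's axis at the flat undersides of the two linked, sprung catches, 15 mm below the mouth; axes as the magazine. The catches reach 4.5 mm into the bore from +x and -x, leaving 40 mm between them, so closed fingers can follow a puck down. A puck whose top is pushed below this point (go 3 to 4 mm past) is snapped over and held down.
- follower (a joint): Sprung follower plate in the magazine, under the stack of pucks: 0 at the top, just under the catches (empty); grows in m as it is pressed down, at most 0.061. Each puck held adds 0.014. Spring about 1.6 N at the top, 5.5 N at the bottom; pushing a puck through the catches takes 5 to 15 N in all.
- vise_seat (a point): Vise fixed on the bench, place and heading vary. Point: where the middle of the magazine's underside belongs when clamped, on the two parallels (32 mm above the bench), 29.5 mm from the fixed jaw's face. x points from sliding to fixed jaw (away from the robot), z up. Jaws 70 mm wide (y), tops 65 mm above the bench. The vise ends at x = -130 and +75 mm.
- vise_jaw (a joint): Sliding jaw: 0 fully open (89 mm between the jaw faces), grows in m as it slides along the vise's x towards the fixed jaw; 0.030 when closed on the 59 mm magazine against the fixed jaw. Slides against about 5 N of friction and stays where it is left (no screw); it can push the magazine along the parallels to the fixed jaw.
- jaw_grip (a point): Upper part of the black grip post on top of the sliding jaw: 16 mm (x) x 20 mm (y), standing from 65 to 108 mm above the bench; the point is on its axis, 97 mm above the bench, and moves with the jaw. x as the vise's x. It is 37 mm behind the sliding jaw's face.
- puck1_center (a point): Specimen puck: a black round disc 46 mm in diameter and 14 mm thick, 60 g, with a 26 mm bright metal spot in the middle of its top, lying flat on the bench. The point is at its centre, 7 mm above its underside; z along its axis. A centrifuge 156 mm high stands between the robot and the pucks. Three or all four of the pucks are present.
- puck2_center (a point): Another specimen puck like puck1, 46 mm in diameter, 14 mm thick; the point is at its centre.
- puck3_center (a point): Another specimen puck like puck1, 46 mm in diameter, 14 mm thick; the point is at its centre.
- puck4_center (a point): Another specimen puck like puck1, 46 mm in diameter, 14 mm thick; the point is at its centre.
- petri_dish: A 60 mm petri dish with lid, 15 mm high, not part of the job; origin at the centre of its underside.
- tape_roll: A roll of tape, 69 mm in diameter, 19 mm high, not part of the job; origin at the centre of its underside.
- oil_bottle: A small bottle, 33 mm in diameter, 72 mm high, not part of the job; origin at the centre of its underside.
Mind the look-alikes: they are no part of the job. Leave any pink or yellow look-alike of the part that bears puck4_center alone. What is shaped like the part that bears puck2_center but orange or pink is not meant.

How it is judged:
By the outcome, as a careful person would: the job done as asked, in the order asked, and still so for the second after the job is handed in, with the robot touching nothing.
Of puck1, puck2, puck3, puck4 only 3 to 4 are there at a start; the rules pass over those that are not, and their reading is None.
At some moment in a run one of puck1, puck2, puck3, puck4 may be knocked a few centimetres aside while the robot is not near it.
Once in a run the grip may slacken for a moment while it holds something.
It also fails if it takes over 210 s, if anything falls off the work surface, if the arm or the gripper's body presses on something with over 40 N, if the wrist force passes 120 N, or if a joint passes its speed limit or range.

## Working session

There is one attempt and no reset: what is moved stays moved. The work goes in short steps, Python scripts to look and compute and a tool call to move; the robot and the scene stay as the last step left them, time stands still between calls to the robot, and variables do not carry over. Pictures are saved under pics/ and viewed, at most 15 in all, crops included, and the job is handed in when it is done.

Besides the shell and the picture viewer there is one more tool, called after "Call:" as name(argument=value, ...), one argument or row to a line, values as JSON. play_rows: Moves the arm, as the interface text tells. Its arguments: {"type":"object","properties":{"commands":{"type":"array"},"newtons":{"type":"number"}},"required":["commands"]}

```bash
ls; mkdir -p pics
python3 - <<'E'
from station import robot
import cv2,numpy as np
s=robot.state(); print(s['time_s'],s['ee_pos'],s['ee_rot'],s['gripper_width'],robot.grasp_offset)
for n in ("scene","side","wrist"):
    c=robot.camera(n); cv2.imwrite(f'pics/{n}0.png',c['img'][:,:,::-1])
    print(n,{k:np.round(v,4).tolist() for k,v in c.items() if k!='img'})
E
```

```text
pics
0.0 [5.99706245e-01 3.79141427e-06 2.30162956e-01] [-1.79888726e+02 -5.43819075e-03  8.99985098e+01] 0.08519790789730905 0.0187
scene {'camera_matrix': [[492.3307, 0.0, 324.2048], [0.0, 492.3307, 200.6741], [0.0, 0.0, 1.0]], 'dist_coeffs': [-0.0008, 0.0, 0.0, 0.0, 0.0], 'position': [-0.3737, 0.3922, 0.9295], 'attitude': [-128.9667, -1.011, -117.3311]}
side {'camera_matrix': [[437.6245, 0.0, 314.5693], [0.0, 437.6245, 201.886], [0.0, 0.0, 1.0]], 'dist_coeffs': [-0.1039, 0.0, 0.0, 0.0, 0.0], 'position': [0.5564, -0.9931, 0.8409], 'attitude': [-130.0875, 0.2984, 0.4387]}
wrist {'camera_matrix': [[299.7582, 0.0, 324.8208], [0.0, 299.7582, 204.2421], [0.0, 0.0, 1.0]], 'dist_coeffs': [-0.0543, 0.0, 0.0, 0.0, 0.0], 'mount': [[-0.0007, -0.9524, -0.3049, 0.078], [1.0, -0.0006, -0.0004, 0.0007], [0.0002, -0.3049, 0.9524, -0.1433], [0.0, 0.0, 0.0, 1.0]]}
```

View pics/scene0.png

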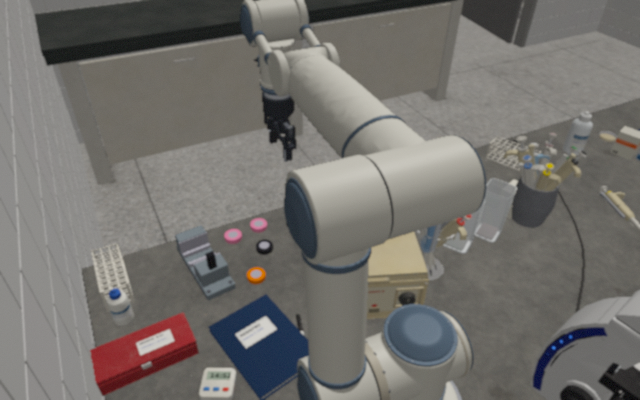

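View pics/side0.png

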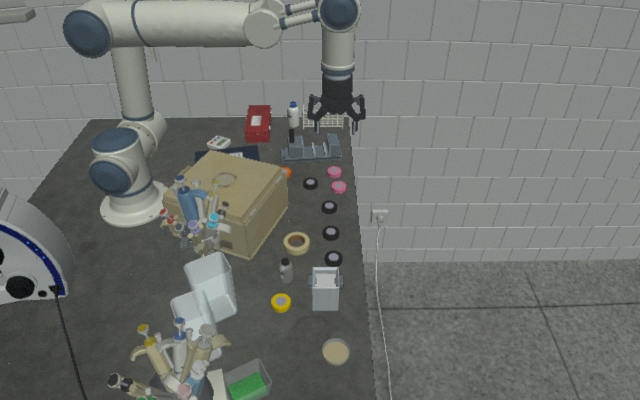

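View pics/wrist0.png

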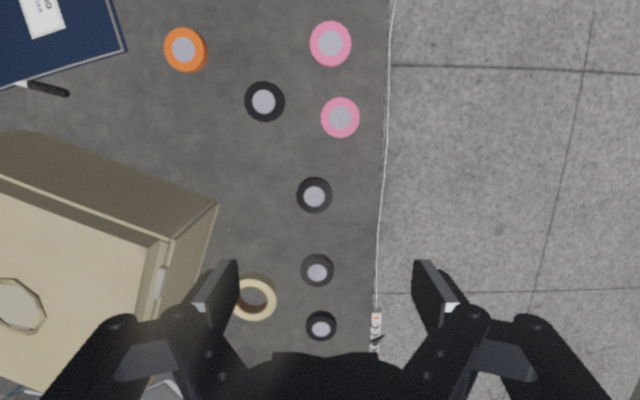

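```bash
cat > h.py <<'E'
from station import robot
import cv2,numpy as np
from scipy.spatial.transform import Rotation as Ro
def pose():
    s=robot.state(); return np.array(s['ee_pos']),Ro.from_euler('xyz',s['ee_rot'],degrees=True).as_matrix()
def cam(n,save=None):
    p,R=pose(); c=robot.camera(n)
    if n=='wrist':
        M=np.array(c['mount']); c['R']=R@M[:3,:3]; c['p']=p+R@M[:3,3]
    else:
        c['R']=Ro.from_euler('xyz',c['attitude'],degrees=True).as_matrix(); c['p']=np.array(c['position'])
    c['K']=np.array(c['camera_matrix']);c['d']=np.array(c['dist_coeffs'])
    if save: cv2.imwrite('pics/'+save,c['img'][:,:,::-1])
    return c
def w(c,uv,z):
    uv=np.array(uv,float).reshape(-1,1,2)
    r=np.c_[cv2.undistortPoints(uv,c['K'],c['d']).reshape(-1,2),np.ones(len(uv))]@c['R'].T
    return c['p']+r*((z-c['p'][2])/r[:,2])[:,None]
def px(c,P):
    P=np.array(P,float).reshape(-1,3)
    return cv2.projectPoints((P-c['p'])@c['R'],np.zeros(3),np.zeros(3),c['K'],c['d'])[0].reshape(-1,2)
E
python3 - <<'E'
from h import *
np.set_printoptions(precision=4,suppress=True)
c=cam('wrist'); print('wrist pucks\n',w(c,[(264,101),(314,195),(317,270),(321,325),(330,43),(340,117),(184,49)],.014))
c=cam('side'); print('side pucks\n',w(c,[(311,183),(329,207),(331,232),(333,258),(334,173),(339,187),(281,302)],.014))
print('mag top',w(c,[(313,268),(340,268),(326,272)],.085),'mag bottom front',w(c,[(313,309),(339,309)],0))
print('vise top',w(c,[(284,150),(340,150),(291,134)],.05), 'dish tape bottle',w(c,[(336,351),(297,243),(286,270)],.015))
img=c['img'][120:330,230:390,::-1]; cv2.imwrite('pics/crop1.png',cv2.resize(img,None,fx=2.85,fy=2.85,interpolation=cv2.INTER_CUBIC))
c=cam('scene');img=c['img'][210:310,150:290,::-1]; cv2.imwrite('pics/crop2.png',cv2.resize(img,None,fx=5,fy=5,interpolation=cv2.INTER_CUBIC))
E
```

```text
wrist pucks
 [[ 0.5305  0.087   0.014 ]
 [ 0.5865 -0.0249  0.014 ]
 [ 0.5893 -0.1308  0.014 ]
 [ 0.5943 -0.2223  0.014 ]
 [ 0.6057  0.1475  0.014 ]
 [ 0.6176  0.069   0.014 ]
 [ 0.444   0.1436  0.014 ]]
side pucks
 [[ 0.5328  0.08    0.014 ]
 [ 0.5865 -0.0336  0.014 ]
 [ 0.5901 -0.1375  0.014 ]
 [ 0.5932 -0.2328  0.014 ]
 [ 0.6053  0.1322  0.014 ]
 [ 0.6187  0.0601  0.014 ]
 [ 0.4694 -0.3714  0.014 ]]
mag top [[ 0.5438 -0.329   0.085 ]
 [ 0.6053 -0.3289  0.085 ]
 [ 0.5732 -0.3409  0.085 ]] mag bottom front [[ 0.5436 -0.3805  0.    ]
 [ 0.604  -0.3804 -0.    ]]
vise top [[0.4429 0.2104 0.05  ]
 [0.6262 0.2103 0.05  ]
 [0.4608 0.3106 0.05  ]] dish tape bottle [[ 0.5934 -0.4991  0.015 ]
 [ 0.4995 -0.1805  0.015 ]
 [ 0.4757 -0.2744  0.015 ]]
```

View pics/crop1.png

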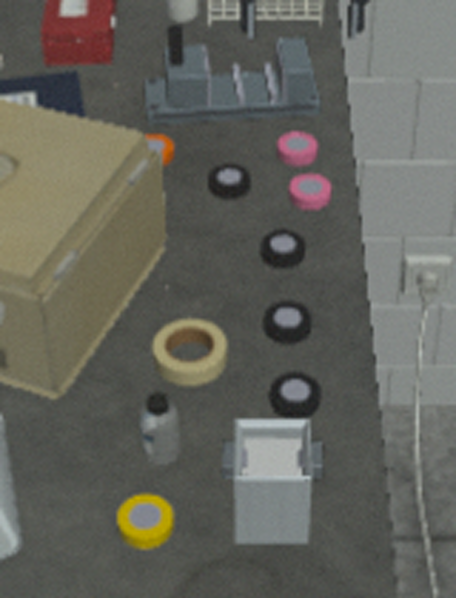

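Call:
play_rows(
  commands=[
    {"claw": 100,"translation": [-1,-0.17,-0.1],"delta_rot": [0,0,1]},
    {"claw": 100,"translation": [-1,-0.17,-0.1],"delta_rot": [0,0,1]},
    {"claw": 100,"translation": [-1,-0.17,-0.1],"delta_rot": [0,0,1]},
    {"claw": 100,"translation": [-1,-0.17,-0.1],"delta_rot": [0,0,1]},
    {"claw": 100,"translation": [-1,-0.17,-0.1],"delta_rot": [0,0,1]},
    {"claw": 100,"translation": [-1,-0.17,-0.1],"delta_rot": [0,0,1]},
    {"claw": 100,"translation": [-1,-0.17,-0.1],"delta_rot": [0,0,1]},
    {"claw": 100,"translation": [-1,-0.17,-0.1],"delta_rot": [0,0,1]},
    {"claw": 100,"translation": [-1,-0.17,-0.1],"delta_rot": [0,0,1]},
  ],
)

```text
time_s: 1.2
ee_pos: [0.5493, -0.299, 0.2611]
ee_rot: [-180.0, -0.0, 45.1]
force: [-0.2, 0.9, 0.8]
gripper_width: 0.0855
gripper_force: 0.0
```

Call:
play_rows(
  commands=[
    {"claw": 100,"translation": [-0.26,-0.02,0],"delta_rot": [0,0,1]},
    {"claw": 100,"translation": [-0.26,-0.02,0],"delta_rot": [0,0,1]},
    {"claw": 100,"translation": [-0.26,-0.02,0],"delta_rot": [0,0,1]},
    {"claw": 100,"translation": [-0.26,-0.02,0],"delta_rot": [0,0,1]},
    {"claw": 100,"translation": [-0.26,-0.02,0],"delta_rot": [0,0,1]},
    {"claw": 100,"translation": [-0.26,-0.02,0],"delta_rot": [0,0,1]},
    {"claw": 100,"translation": [-0.26,-0.02,0],"delta_rot": [0,0,1]},
    {"claw": 100,"translation": [-0.26,-0.02,0],"delta_rot": [0,0,1]},
  ],
)

```text
time_s: 2.0
ee_pos: [0.4903, -0.3495, 0.2614]
ee_rot: [-180.0, -0.0, 0.2]
force: [-0.0, -0.7, 0.8]
gripper_width: 0.0853
gripper_force: 0.0
```

Run:
```python
from h import *
print(pose()[0],robot.state()['ee_rot'])
c=cam('wrist','mag.png')
```

```text
[ 0.49026589 -0.34950864  0.26137762] [-1.79992006e+02 -1.11989410e-02  2.06327348e-01]
```

View pics/mag.png

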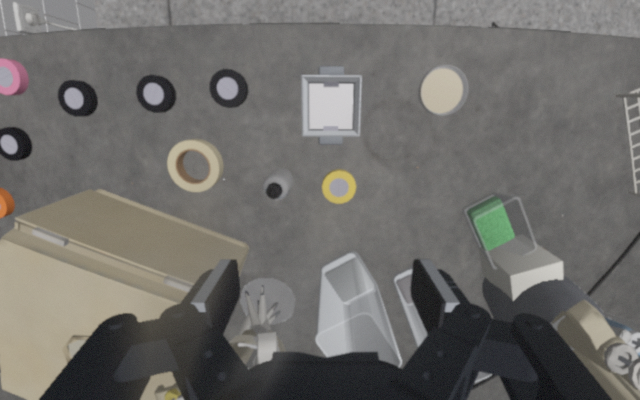

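Run:
```python
from h import *
np.set_printoptions(precision=4,suppress=True)
c=cam('wrist'); print(w(c,[(303,74),(362,74),(361,137),(302,137),(332,105)],.085))
print('pucks',w(c,[(229,88),(156,93),(77,98),(14,144)],.014))
img=c['img'][55:155,280:380,::-1]; cv2.imwrite('pics/magc.png',cv2.resize(img,None,fx=5.5,fy=5.5,interpolation=cv2.INTER_CUBIC))
```

```text
[[ 0.6022 -0.3278  0.085 ]
 [ 0.6024 -0.3864  0.085 ]
 [ 0.5406 -0.3875  0.085 ]
 [ 0.5404 -0.3257  0.085 ]
 [ 0.5726 -0.3569  0.085 ]]
pucks [[ 0.594  -0.2313  0.014 ]
 [ 0.5896 -0.138   0.014 ]
 [ 0.5864 -0.031   0.014 ]
 [ 0.5298  0.0783  0.014 ]]
```

View pics/magc.png

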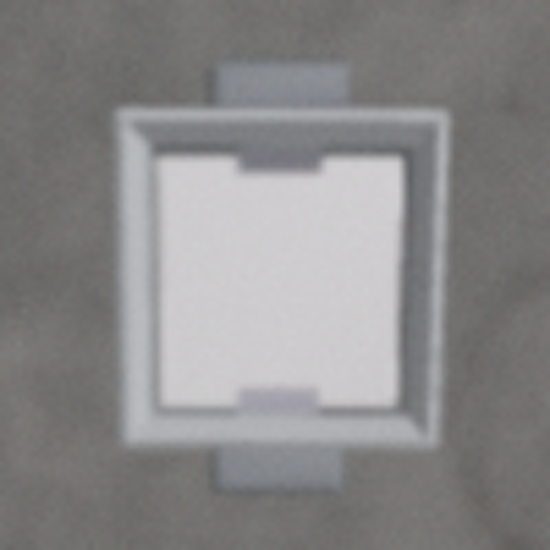

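Call:
play_rows(
  commands=[
    {"claw": 100,"translation": [0.27,0.023,0.3],"delta_rot": [0,0,0]},
    {"claw": 100,"translation": [0.27,0.023,0.3],"delta_rot": [0,0,0]},
    {"claw": 100,"translation": [0.27,0.023,0.3],"delta_rot": [0,0,0]},
    {"claw": 100,"translation": [0.27,0.023,0.45],"delta_rot": [0,0,0]},
    {"claw": 100,"translation": [0.27,0.023,0.6],"delta_rot": [0,0,0]},
    {"claw": 100,"translation": [0.27,0.023,0.72],"delta_rot": [0,0,0]},
    {"claw": 100,"translation": [0.27,0.023,0.765],"delta_rot": [0,0,0]},
    {"claw": 100,"translation": [0.27,0.023,0.765],"delta_rot": [0,0,0]},
    {"claw": 100,"translation": [0.27,0.023,0.765],"delta_rot": [0,0,0]},
  ],
)

```text
time_s: 3.0
ee_pos: [0.5716, -0.3584, 0.0341]
ee_rot: [179.9, -0.1, 0.0]
force: [-1.4, -0.4, 1.3]
gripper_width: 0.0854
gripper_force: 0.0
```

Call:
play_rows(
  commands=[
    {"claw": 20,"translation": [0,0,0],"delta_rot": [0,0,0]},
    {"claw": 20,"translation": [0,0,0],"delta_rot": [0,0,0]},
    {"claw": 20,"translation": [0,0,0],"delta_rot": [0,0,0]},
    {"claw": 20,"translation": [0,0,0],"delta_rot": [0,0,0]},
    {"claw": 20,"translation": [0,0,0],"delta_rot": [0,0,0]},
    {"claw": 20,"translation": [0,0,0],"delta_rot": [0,0,0]},
    {"claw": 20,"translation": [0,0,0],"delta_rot": [0,0,0]},
    {"claw": 20,"translation": [0,0,0],"delta_rot": [0,0,0]},
    {"claw": 20,"translation": [0,0,0],"delta_rot": [0,0,0]},
    {"claw": 20,"translation": [0,0,0],"delta_rot": [0,0,0]},
  ],
  newtons=50,
)

```text
time_s: 4.0
ee_pos: [0.572, -0.3583, 0.0351]
ee_rot: [179.9, -0.2, 0.0]
force: [0.6, 0.9, 5.8]
gripper_width: 0.0587
gripper_force: 56.2
```

Call:
play_rows(
  commands=[
    {"claw": 20,"translation": [0,0,-0.17],"delta_rot": [0,0,0]},
    {"claw": 20,"translation": [0,0,-0.33],"delta_rot": [0,0,0]},
    {"claw": 20,"translation": [0,0,-0.5],"delta_rot": [0,0,0]},
    {"claw": 20,"translation": [0,0,-0.65],"delta_rot": [0,0,0]},
    {"claw": 20,"translation": [0,0,-0.8],"delta_rot": [0,0,0]},
    {"claw": 20,"translation": [-0.1,-0.15,-0.8],"delta_rot": [0,0,0]},
    {"claw": 20,"translation": [-0.15,-0.3,-0.8],"delta_rot": [0,0,0]},
    {"claw": 20,"translation": [-0.2,-0.45,-0.8],"delta_rot": [0,0,0]},
    {"claw": 20,"translation": [-0.25,-0.6,-0.8],"delta_rot": [0,0,0]},
    {"claw": 20,"translation": [-0.3,-0.75,-0.8],"delta_rot": [0,0,0]},
    {"claw": 20,"translation": [-0.35,-0.9,-0.8],"delta_rot": [0,0,0]},
    {"claw": 20,"translation": [-0.4,-1,-0.8],"delta_rot": [0,0,0]},
    {"claw": 20,"translation": [-0.4,-1,-0.8],"delta_rot": [0,0,0]},
    {"claw": 20,"translation": [-0.4,-1,-0.8],"delta_rot": [0,0,0]},
  ],
)

```text
time_s: 5.4
ee_pos: [0.4503, -0.0573, 0.272]
ee_rot: [180.0, -0.0, 0.1]
force: [0.0, -1.0, -5.0]
gripper_width: 0.0584
gripper_force: 57.2
```

Call:
play_rows(
  commands=[
    {"claw": 20,"translation": [0,-0.15,0],"delta_rot": [0,0,0]},
    {"claw": 20,"translation": [0,-0.3,0],"delta_rot": [0,0,0]},
    {"claw": 20,"translation": [0,-0.45,0],"delta_rot": [0,0,0]},
    {"claw": 20,"translation": [0,-0.6,0],"delta_rot": [0,0,0]},
    {"claw": 20,"translation": [0,-0.75,0],"delta_rot": [0,0,0]},
    {"claw": 20,"translation": [0,-0.9,0],"delta_rot": [0,0,0]},
    {"claw": 20,"translation": [0,-1,0],"delta_rot": [0,0,0]},
    {"claw": 20,"translation": [0,-1,0],"delta_rot": [0,0,0]},
    {"claw": 20,"translation": [0,-1,0],"delta_rot": [0,0,0]},
    {"claw": 20,"translation": [0,-1,0],"delta_rot": [0,0,0]},
  ],
)

```text
time_s: 6.4
ee_pos: [0.4513, 0.241, 0.2714]
ee_rot: [179.9, 0.0, -0.1]
force: [-0.2, -0.7, -4.7]
gripper_width: 0.059
gripper_force: 58.1
```

Run:
```python
from h import *
print(robot.state()['q'])
c=cam('wrist','vise.png')
```

```text
[ 2.43161531e+01 -7.65330066e+00  7.91217663e+01 -3.96237281e-02
  1.08577563e+02  1.14407692e+02]
```

View pics/vise.png

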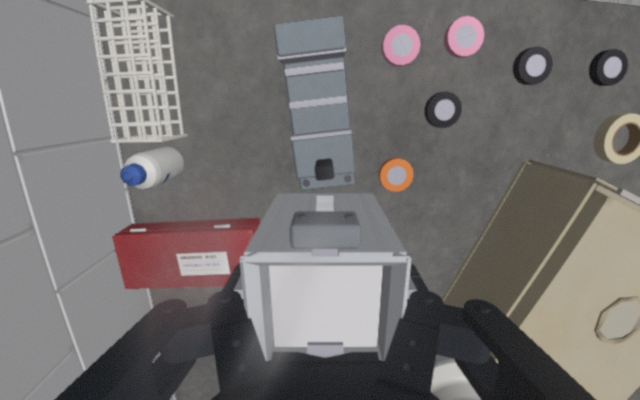

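Run:
```python
from h import *
c=cam('wrist')
img=c['img'][5:200,260:370,::-1]; cv2.imwrite('pics/visec.png',cv2.resize(img,None,fx=3,fy=3,interpolation=cv2.INTER_CUBIC))
```

```text
(no output)
```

View pics/visec.png

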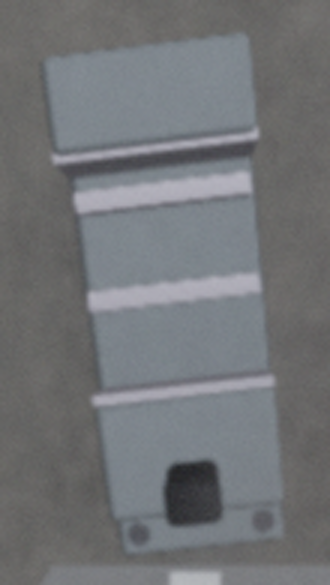

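Run:
```python
from h import *
np.set_printoptions(precision=4,suppress=True)
c=cam('wrist')
f=lambda L:np.array(L)/3.+[260,5]
A=w(c,f([(53,164),(259,139)]),.065); B=w(c,f([(93,397),(274,376)]),.065); C=w(c,f([(45,60),(248,36)]),.065)
print(A,B,C); d=A[1]-A[0]; print('face len',np.linalg.norm(d),np.linalg.norm(B[1]-B[0]),'yaw',np.degrees(np.arctan2(d[0],-d[1])))
a=A.mean(0);b=B.mean(0);x=a-b;print('gap',np.linalg.norm(x),'dir',np.degrees(np.arctan2(x[1],x[0])))
P=w(c,f([(80,210),(252,190),(91,308),(261,289)]),.032);print('parallels',P)
print('post top',w(c,f([(193,463+31)]),.108), 'bench end corners',w(c,f([(125,552),(282,538)]),0.01))
# mag mouth corners
print('mouth',w(c,[(245,257),(409,256),(383,356),(270,356)],pose()[0][2]+.0495))
```

```text
[[0.5812 0.2912 0.065 ]
 [0.5891 0.2175 0.065 ]] [[0.4985 0.2796 0.065 ]
 [0.5062 0.2105 0.065 ]] [[0.6152 0.2927 0.065 ]
 [0.6224 0.2218 0.065 ]]
face len 0.07413913448049986 0.06951869967508893 yaw 6.1380101336761985
gap 0.08332678732152725 dir 6.434041266820461
parallels [[0.5689 0.286  0.032 ]
 [0.5761 0.2178 0.032 ]
 [0.5314 0.2829 0.032 ]
 [0.5386 0.2137 0.032 ]]
post top [[0.4692 0.2414 0.108 ]] bench end corners [[0.4226 0.2733 0.01  ]
 [0.4291 0.2004 0.01  ]]
mouth [[0.4806 0.2687 0.3214]
 [0.4808 0.2114 0.3214]
 [0.4362 0.2177 0.3214]
 [0.4363 0.2628 0.3214]]
```

Call:
play_rows(
  commands=[
    {"claw": 20,"translation": [0.15,-0.016,0],"delta_rot": [0,0,-0.138]},
    {"claw": 20,"translation": [0.3,-0.033,0],"delta_rot": [0,0,-0.138]},
    {"claw": 20,"translation": [0.33,-0.033,0.1],"delta_rot": [0,0,-0.138]},
    {"claw": 20,"translation": [0.33,-0.033,0.25],"delta_rot": [0,0,-0.138]},
    {"claw": 20,"translation": [0.33,-0.033,0.4],"delta_rot": [0,0,-0.138]},
    {"claw": 20,"translation": [0.33,-0.033,0.48],"delta_rot": [0,0,-0.138]},
    {"claw": 20,"translation": [0.33,-0.033,0.52],"delta_rot": [0,0,-0.138]},
    {"claw": 20,"translation": [0.33,-0.033,0.52],"delta_rot": [0,0,-0.138]},
    {"claw": 20,"translation": [0.33,-0.033,0.52],"delta_rot": [0,0,-0.138]},
    {"claw": 20,"translation": [0.33,-0.033,0.52],"delta_rot": [0,0,-0.138]},
  ],
)

```text
time_s: 7.55
ee_pos: [0.5509, 0.2524, 0.1188]
ee_rot: [-179.9, -0.3, 6.2]
force: [-0.2, 0.4, -4.6]
gripper_width: 0.0586
gripper_force: 58.3
```

Run:
```python
from h import *
c=cam('wrist');s=cam('side')
a=cv2.resize(c['img'][0:300,170:470],(400,400)); b=cv2.resize(s['img'][100:180,270:370],(400,320),interpolation=cv2.INTER_CUBIC)
b=cv2.copyMakeBorder(b,0,80,0,0,cv2.BORDER_CONSTANT); cv2.imwrite('pics/hov.png',np.hstack([a,b])[:,:,::-1])
```

```text
(no output)
```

View pics/hov.png

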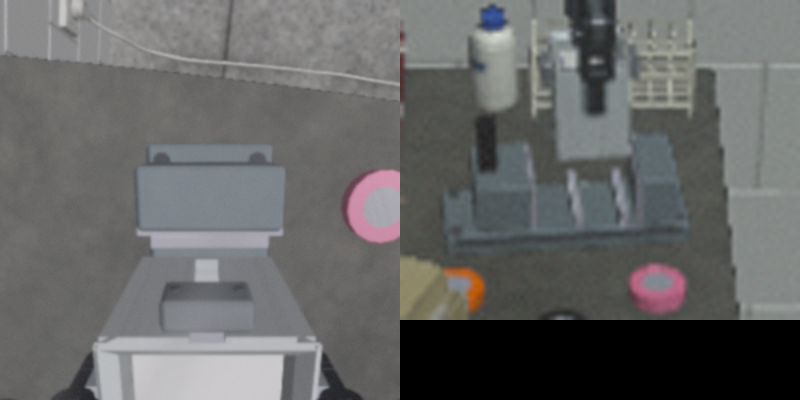

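Call:
play_rows(
  commands=[
    {"claw": 20,"translation": [0,0.005,0.05],"delta_rot": [0,0,0]},
    {"claw": 20,"translation": [0,0.005,0.1],"delta_rot": [0,0,0]},
    {"claw": 20,"translation": [0,0.005,0.13],"delta_rot": [0,0,0]},
    {"claw": 20,"translation": [0,0.005,0.15],"delta_rot": [0,0,0]},
    {"claw": 20,"translation": [0,0.005,0.165],"delta_rot": [0,0,0]},
    {"claw": 20,"translation": [0,0.005,0.17],"delta_rot": [0,0,0]},
    {"claw": 20,"translation": [0,0.005,0.17],"delta_rot": [0,0,0]},
    {"claw": 20,"translation": [0,0.005,0.17],"delta_rot": [0,0,0]},
  ],
)

```text
time_s: 8.45
ee_pos: [0.55, 0.2506, 0.0671]
ee_rot: [-180.0, -0.1, 6.2]
force: [-3.7, -1.3, 4.8]
gripper_width: 0.0587
gripper_force: 59.7
```

Call:
play_rows(
  commands=[
    {"claw": 100,"translation": [0,0,0],"delta_rot": [0,0,0]},
    {"claw": 100,"translation": [0,0,0],"delta_rot": [0,0,0]},
    {"claw": 100,"translation": [0,0,0],"delta_rot": [0,0,0]},
    {"claw": 100,"translation": [0,0,0],"delta_rot": [0,0,0]},
    {"claw": 100,"translation": [0,0,0],"delta_rot": [0,0,0]},
    {"claw": 100,"translation": [0,0,-0.1],"delta_rot": [0,0,0]},
    {"claw": 100,"translation": [0,0,-0.25],"delta_rot": [0,0,0]},
    {"claw": 100,"translation": [0,0,-0.41],"delta_rot": [0,0,0]},
    {"claw": 100,"translation": [-0.14,0,-0.41],"delta_rot": [0,0,0]},
    {"claw": 100,"translation": [-0.282,0,-0.41],"delta_rot": [0,0,0]},
    {"claw": 100,"translation": [-0.282,0,-0.41],"delta_rot": [0,0,0]},
    {"claw": 100,"translation": [-0.282,0,-0.41],"delta_rot": [0,0,0]},
  ],
)

```text
time_s: 9.65
ee_pos: [0.4653, 0.2415, 0.1881]
ee_rot: [-180.0, -0.1, 6.2]
force: [-0.5, -0.2, 0.6]
gripper_width: 0.0853
gripper_force: 0.0
```

Run:
```python
from h import *
c=cam('wrist');s=cam('side')
a=c['img'][0:400,120:520]; b=cv2.resize(s['img'][100:180,270:370],(400,320),interpolation=cv2.INTER_CUBIC)
b=cv2.copyMakeBorder(b,0,80,0,0,cv2.BORDER_CONSTANT); cv2.imwrite('pics/post.png',np.hstack([a,b])[:,:,::-1])
```

```text
(no output)
```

View pics/post.png

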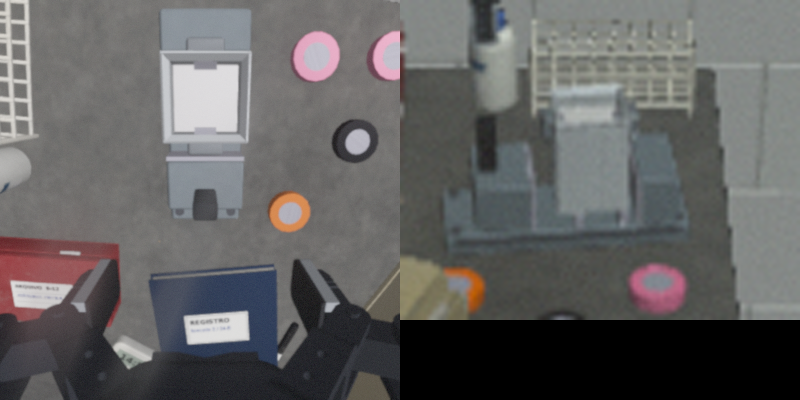

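Run:
```python
from h import *
c=cam('wrist'); print(w(c,[(325,220),(325,205),(325,190)],.108),w(c,[(325,190)],.065))
print('mag mouth',w(c,[(281,52),(371,52),(370,142),(282,142)],.117))
```

```text
[[0.46053526 0.24071518 0.108     ]
 [0.47300586 0.24206316 0.108     ]
 [0.48508306 0.24336859 0.108     ]] [[0.47362738 0.24212692 0.065     ]]
mag mouth [[0.57745034 0.28233424 0.117     ]
 [0.58378112 0.22373625 0.117     ]
 [0.5257968  0.21579262 0.117     ]
 [0.51911813 0.27760429 0.117     ]]
```

Call:
play_rows(
  commands=[
    {"claw": 100,"translation": [0.005,0,0.15],"delta_rot": [0,0,0]},
    {"claw": 100,"translation": [0.005,0,0.28],"delta_rot": [0,0,0]},
    {"claw": 100,"translation": [0.005,0,0.35],"delta_rot": [0,0,0]},
    {"claw": 100,"translation": [0.005,0,0.355],"delta_rot": [0,0,0]},
    {"claw": 0,"translation": [0.005,0,0.355],"delta_rot": [0,0,0]},
    {"claw": 0,"translation": [0.005,0,0.355],"delta_rot": [0,0,0]},
    {"claw": 0,"translation": [0.005,0,0.355],"delta_rot": [0,0,0]},
    {"claw": 0,"translation": [0.005,0,0.355],"delta_rot": [0,0,0]},
    {"claw": 0,"translation": [0.005,0,0.355],"delta_rot": [0,0,0]},
    {"claw": 0,"translation": [0.005,0,0.355],"delta_rot": [0,0,0]},
    {"claw": 0,"translation": [0.005,0,0.355],"delta_rot": [0,0,0]},
    {"claw": 0,"translation": [0.005,0,0.355],"delta_rot": [0,0,0]},
    {"claw": 0,"translation": [0.005,0,0.355],"delta_rot": [0,0,0]},
    {"claw": 0,"translation": [0.005,0,0.355],"delta_rot": [0,0,0]},
  ],
)

```text
time_s: 11.2
ee_pos: [0.4678, 0.2419, 0.0827]
ee_rot: [-180.0, -0.1, 6.2]
force: [-0.6, -0.1, 6.5]
gripper_width: 0.0188
gripper_force: 50.2
```

Call:
play_rows(
  commands=[
    {"claw": 0,"translation": [0.01,0,0],"delta_rot": [0,0,0]},
    {"claw": 0,"translation": [0.02,0,0],"delta_rot": [0,0,0]},
    {"claw": 0,"translation": [0.03,0,0],"delta_rot": [0,0,0]},
    {"claw": 0,"translation": [0.04,0,0],"delta_rot": [0,0,0]},
    {"claw": 0,"translation": [0.05,0,0],"delta_rot": [0,0,0]},
    {"claw": 0,"translation": [0.06,0,0],"delta_rot": [0,0,0]},
    {"claw": 0,"translation": [0.065,0,0],"delta_rot": [0,0,0]},
    {"claw": 0,"translation": [0.07,0,0],"delta_rot": [0,0,0]},
    {"claw": 0,"translation": [0.07,0,0],"delta_rot": [0,0,0]},
    {"claw": 0,"translation": [0.07,0,0],"delta_rot": [0,0,0]},
  ],
)

```text
time_s: 12.2
ee_pos: [0.4874, 0.2441, 0.0826]
ee_rot: [-180.0, 0.1, 6.2]
force: [-5.6, -1.3, 8.7]
gripper_width: 0.019
gripper_force: 50.8
```

Call:
play_rows(
  commands=[
    {"claw": 0,"translation": [0.004,0,0],"delta_rot": [0,0,0]},
    {"claw": 0,"translation": [0.008,0,0],"delta_rot": [0,0,0]},
    {"claw": 0,"translation": [0.012,0,0],"delta_rot": [0,0,0]},
    {"claw": 0,"translation": [0.012,0,0],"delta_rot": [0,0,0]},
    {"claw": 0,"translation": [0.012,0,0],"delta_rot": [0,0,0]},
  ],
)

```text
time_s: 12.7
ee_pos: [0.4908, 0.2445, 0.0826]
ee_rot: [-180.0, 0.1, 6.2]
force: [-7.2, -1.1, 9.1]
gripper_width: 0.0189
gripper_force: 50.8
```

Call:
play_rows(
  commands=[
    {"claw": 0,"translation": [0.004,0,0],"delta_rot": [0,0,0]},
    {"claw": 0,"translation": [0.008,0,0],"delta_rot": [0,0,0]},
    {"claw": 0,"translation": [0.01,0,0],"delta_rot": [0,0,0]},
    {"claw": 0,"translation": [0.01,0,0],"delta_rot": [0,0,0]},
    {"claw": 0,"translation": [0.01,0,0],"delta_rot": [0,0,0]},
  ],
)

```text
time_s: 13.2
ee_pos: [0.4921, 0.2445, 0.0826]
ee_rot: [180.0, 0.3, 6.3]
force: [-14.8, -2.8, 12.8]
gripper_width: 0.0189
gripper_force: 51.3
```

Call:
play_rows(
  commands=[
    {"claw": 0,"translation": [0.004,0,0],"delta_rot": [0,0,0]},
    {"claw": 0,"translation": [0.008,0,0],"delta_rot": [0,0,0]},
    {"claw": 0,"translation": [0.01,0,0],"delta_rot": [0,0,0]},
    {"claw": 0,"translation": [0.01,0,0],"delta_rot": [0,0,0]},
    {"claw": 0,"translation": [0.01,0,0],"delta_rot": [0,0,0]},
  ],
)

```text
time_s: 13.7
ee_pos: [0.4921, 0.2446, 0.0825]
ee_rot: [180.0, 0.7, 6.3]
force: [-27.5, -6.3, 18.9]
gripper_width: 0.0189
gripper_force: 52.1
```

Call:
play_rows(
  commands=[
    {"claw": 0,"translation": [0.005,0,0],"delta_rot": [0,0,0]},
    {"claw": 0,"translation": [0.005,0,0],"delta_rot": [0,0,0]},
    {"claw": 0,"translation": [0.005,0,0],"delta_rot": [0,0,0]},
    {"claw": 100,"translation": [0.002,0,0],"delta_rot": [0,0,0]},
    {"claw": 100,"translation": [-0.003,0,0],"delta_rot": [0,0,0]},
    {"claw": 100,"translation": [-0.003,0,0],"delta_rot": [0,0,0]},
    {"claw": 100,"translation": [-0.003,0,0],"delta_rot": [0,0,0]},
    {"claw": 100,"translation": [-0.003,0,-0.1],"delta_rot": [0,0,0]},
    {"claw": 100,"translation": [-0.003,0,-0.25],"delta_rot": [0,0,0]},
    {"claw": 100,"translation": [-0.003,0,-0.4],"delta_rot": [0,0,0]},
    {"claw": 100,"translation": [-0.05,0,-0.4],"delta_rot": [0,0,0]},
    {"claw": 100,"translation": [-0.05,0,-0.4],"delta_rot": [0,0,0]},
    {"claw": 100,"translation": [-0.05,0,-0.4],"delta_rot": [0,0,0]},
  ],
)

```text
time_s: 15.0
ee_pos: [0.4826, 0.2431, 0.2002]
ee_rot: [180.0, 0.1, 6.2]
force: [0.3, -0.2, -0.6]
gripper_width: 0.0854
gripper_force: 0.0
```

Run:
```python
from h import *
c=cam('wrist')
cv2.imwrite('pics/clamp.png',cv2.resize(c['img'][0:240,200:520,::-1],None,fx=2.5,fy=2.5,interpolation=cv2.INTER_CUBIC))
```

```text
(no output)
```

View pics/clamp.png

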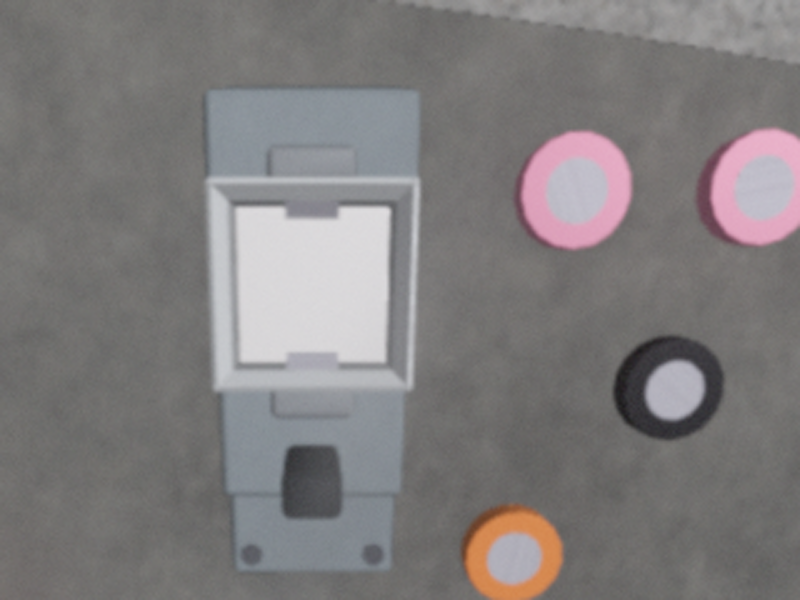

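Run:
```python
from h import *
np.set_printoptions(precision=4,suppress=True)
c=cam('wrist'); f=lambda L:np.array(L)/2.5+[200,0]
m=w(c,f([(208,179),(419,179),(413,389),(215,389)]),.117); print(m,m.mean(0))
print('catch',w(c,f([(313,208),(313,360)]),.102))
print('puck',w(c,f([(675,389),(669,387)]),.014), 'pinks',w(c,f([(577,190),(765,187),(514,558)]),.014))
```

```text
[[0.5825 0.283  0.117 ]
 [0.5889 0.2243 0.117 ]
 [0.5303 0.2175 0.117 ]
 [0.5239 0.2768 0.117 ]] [0.5564 0.2504 0.117 ]
catch [[0.5791 0.2531 0.102 ]
 [0.5339 0.2482 0.102 ]]
puck [[0.5294 0.0858 0.014 ]
 [0.5299 0.0887 0.014 ]] pinks [[0.6051 0.1465 0.014 ]
 [0.6166 0.0677 0.014 ]
 [0.4425 0.1426 0.014 ]]
```

Run:
```python
from h import *
np.set_printoptions(precision=4,suppress=True)
s=cam('side')
print('side cam top corners',w(s,[(288,189),(240,253),(205,151)],.156),'bottom',w(s,[(288,213),(243,253)],0))
print(px(s,[[.5295,.0865,.014],[.5865,-.03,.014],[.59,-.1365,.014],[.594,-.2315,.014]]))
```

```text
side cam top corners [[ 0.4792 -0.1291  0.156 ]
 [ 0.3879 -0.3499  0.156 ]
 [ 0.2322  0.0456  0.156 ]] bottom [[ 0.4677 -0.0442  0.    ]
 [ 0.3575 -0.2034  0.    ]]
[[309.9673 181.7217]
 [328.9879 206.1825]
 [330.9584 231.7352]
 [333.2878 257.6149]]
```

Call:
play_rows(
  commands=[
    {"claw": 100,"translation": [0.03,0.15,0],"delta_rot": [0,0,0]},
    {"claw": 100,"translation": [0.06,0.3,0],"delta_rot": [0,0,0]},
    {"claw": 100,"translation": [0.08,0.45,0.1],"delta_rot": [0,0,0]},
    {"claw": 100,"translation": [0.099,0.536,0.25],"delta_rot": [0,0,0]},
    {"claw": 100,"translation": [0.099,0.536,0.4],"delta_rot": [0,0,0]},
    {"claw": 100,"translation": [0.099,0.536,0.52],"delta_rot": [0,0,0]},
    {"claw": 100,"translation": [0.099,0.536,0.6],"delta_rot": [0,0,0]},
    {"claw": 100,"translation": [0.099,0.536,0.64],"delta_rot": [0,0,0]},
    {"claw": 100,"translation": [0.099,0.536,0.66],"delta_rot": [0,0,0]},
    {"claw": 100,"translation": [0.099,0.536,0.66],"delta_rot": [0,0,0]},
    {"claw": 100,"translation": [0.099,0.536,0.66],"delta_rot": [0,0,0]},
  ],
)

```text
time_s: 16.25
ee_pos: [0.5306, 0.0869, 0.0049]
ee_rot: [180.0, -0.1, 6.2]
force: [0.2, 0.8, 0.7]
gripper_width: 0.0851
gripper_force: 0.0
```

Call:
play_rows(
  commands=[
    {"claw": 40,"translation": [0,0,0],"delta_rot": [0,0,0]},
    {"claw": 40,"translation": [0,0,0],"delta_rot": [0,0,0]},
    {"claw": 40,"translation": [0,0,0],"delta_rot": [0,0,0]},
    {"claw": 40,"translation": [0,0,0],"delta_rot": [0,0,0]},
    {"claw": 40,"translation": [0,0,0],"delta_rot": [0,0,0]},
    {"claw": 40,"translation": [0,0,0],"delta_rot": [0,0,0]},
    {"claw": 40,"translation": [0,0,0],"delta_rot": [0,0,0]},
    {"claw": 40,"translation": [0,0,0],"delta_rot": [0,0,0]},
    {"claw": 40,"translation": [0,0,0],"delta_rot": [0,0,0]},
  ],
  newtons=40,
)

```text
time_s: 17.15
ee_pos: [0.5303, 0.0867, 0.0045]
ee_rot: [-180.0, -0.1, 6.2]
force: [-1.0, -0.2, 5.9]
gripper_width: 0.0438
gripper_force: 40.6
```

Call:
play_rows(
  commands=[
    {"claw": 40,"translation": [0,0,-0.1],"delta_rot": [0,0,0]},
    {"claw": 40,"translation": [0,0,-0.25],"delta_rot": [0,0,0]},
    {"claw": 40,"translation": [0,0,-0.4],"delta_rot": [0,0,0]},
    {"claw": 40,"translation": [0,0,-0.55],"delta_rot": [0,0,0]},
    {"claw": 40,"translation": [0,0,-0.6],"delta_rot": [0,0,0]},
    {"claw": 40,"translation": [0,0,-0.6],"delta_rot": [0,0,0]},
    {"claw": 40,"translation": [0,0,-0.6],"delta_rot": [0,0,0]},
  ],
)

```text
time_s: 17.85
ee_pos: [0.5291, 0.0866, 0.1813]
ee_rot: [-180.0, 0.1, 6.2]
force: [-0.1, 0.5, -0.9]
gripper_width: 0.0437
gripper_force: 40.8
```

Run:
```python
from h import *
p,R=pose(); c=cam('wrist','held.png'); print(p)
for z in (0,.01): print(px(c,p+[0,0,z]))
cv2.imwrite('pics/heldc.png',cv2.resize(c['img'][200:400,190:460,::-1],None,fx=2.9,fy=2.9,interpolation=cv2.INTER_CUBIC))
```

```text
[0.52910956 0.08659694 0.18129863]
[[324.66423214 262.58403135]]
[[324.64657771 272.30435367]]
```

View pics/heldc.png

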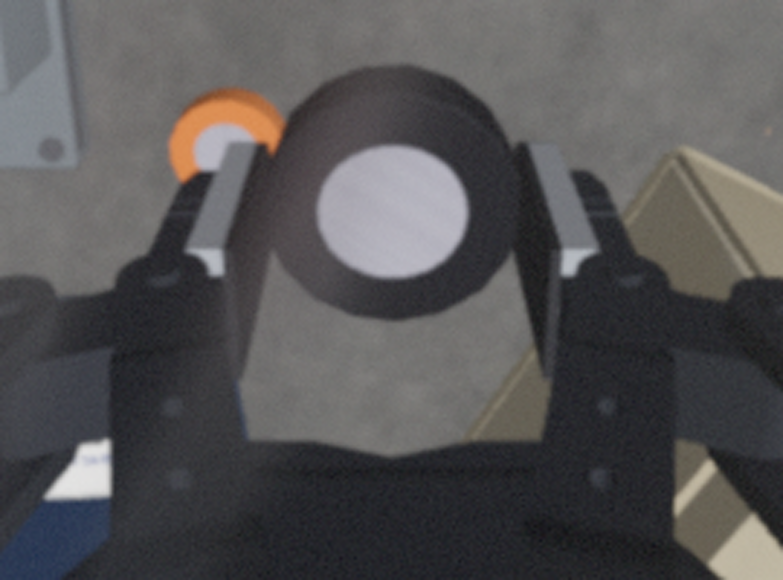

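Call:
play_rows(
  commands=[
    {"claw": 40,"translation": [0.05,-0.15,0],"delta_rot": [0,0,0]},
    {"claw": 40,"translation": [0.09,-0.3,0],"delta_rot": [0,0,0]},
    {"claw": 40,"translation": [0.12,-0.43,0],"delta_rot": [0,0,0]},
    {"claw": 40,"translation": [0.149,-0.533,0],"delta_rot": [0,0,0]},
    {"claw": 40,"translation": [0.149,-0.533,0.1],"delta_rot": [0,0,0]},
    {"claw": 40,"translation": [0.149,-0.533,0.18],"delta_rot": [0,0,0]},
    {"claw": 40,"translation": [0.149,-0.533,0.18],"delta_rot": [0,0,0]},
    {"claw": 40,"translation": [0.149,-0.533,0.18],"delta_rot": [0,0,0]},
    {"claw": 40,"translation": [0.149,-0.533,0.18],"delta_rot": [0,0,0]},
  ],
)

```text
time_s: 18.8
ee_pos: [0.5571, 0.2503, 0.1302]
ee_rot: [-180.0, -0.1, 6.2]
force: [1.3, 0.5, 0.3]
gripper_width: 0.0443
gripper_force: 41.0
```

Call:
play_rows(
  commands=[
    {"claw": 40,"translation": [-0.002,0,0.015],"delta_rot": [0,0,0]},
    {"claw": 40,"translation": [-0.002,0,0.03],"delta_rot": [0,0,0]},
    {"claw": 40,"translation": [-0.002,0,0.04],"delta_rot": [0,0,0]},
    {"claw": 40,"translation": [-0.002,0,0.048],"delta_rot": [0,0,0]},
    {"claw": 40,"translation": [-0.002,0,0.048],"delta_rot": [0,0,0]},
    {"claw": 40,"translation": [-0.002,0,0.048],"delta_rot": [0,0,0]},
  ],
)

```text
time_s: 19.4
ee_pos: [0.5562, 0.2503, 0.1154]
ee_rot: [180.0, -0.0, 6.2]
force: [-1.4, -0.5, 2.7]
gripper_width: 0.0436
gripper_force: 42.7
```

Call:
play_rows(
  commands=[
    {"claw": 70,"translation": [0,0,0],"delta_rot": [0,0,0]},
    {"claw": 70,"translation": [0,0,0],"delta_rot": [0,0,0]},
    {"claw": 70,"translation": [0,0,0],"delta_rot": [0,0,0]},
    {"claw": 70,"translation": [0,0,-0.02],"delta_rot": [0,0,0]},
    {"claw": 70,"translation": [0,0,-0.1],"delta_rot": [0,0,0]},
    {"claw": 0,"translation": [0,0,-0.14],"delta_rot": [0,0,0]},
    {"claw": 0,"translation": [0,0,-0.14],"delta_rot": [0,0,0]},
    {"claw": 0,"translation": [0,0,-0.14],"delta_rot": [0,0,0]},
    {"claw": 0,"translation": [0,0,-0.14],"delta_rot": [0,0,0]},
    {"claw": 0,"translation": [0,0,-0.14],"delta_rot": [0,0,0]},
    {"claw": 0,"translation": [0,0,-0.14],"delta_rot": [0,0,0]},
    {"claw": 0,"translation": [0,0,-0.14],"delta_rot": [0,0,0]},
    {"claw": 0,"translation": [0,0,-0.14],"delta_rot": [0,0,0]},
    {"claw": 0,"translation": [0,0,-0.14],"delta_rot": [0,0,0]},
  ],
)

```text
time_s: 20.8
ee_pos: [0.5561, 0.2504, 0.1568]
ee_rot: [-180.0, 0.0, 6.2]
force: [-0.4, -0.7, 0.2]
gripper_width: -0.0001
gripper_force: 0.0
```

Run:
```python
from h import *
c=cam('wrist');s=cam('side','s5.png')
print(px(c,[[.5564,.2504,.121],[.5564,.2504,.11]]))
a=cv2.resize(c['img'][200:400,220:420],(400,400),interpolation=cv2.INTER_CUBIC); b=cv2.resize(s['img'][110:170,290:360],(400,343),interpolation=cv2.INTER_CUBIC)
b=cv2.copyMakeBorder(b,0,57,0,0,cv2.BORDER_CONSTANT); cv2.imwrite('pics/ins.png',np.hstack([a,b])[:,:,::-1])
```

```text
[[324.73485627 235.23532926]
 [324.7449397  228.74621616]]
```

View pics/ins.png

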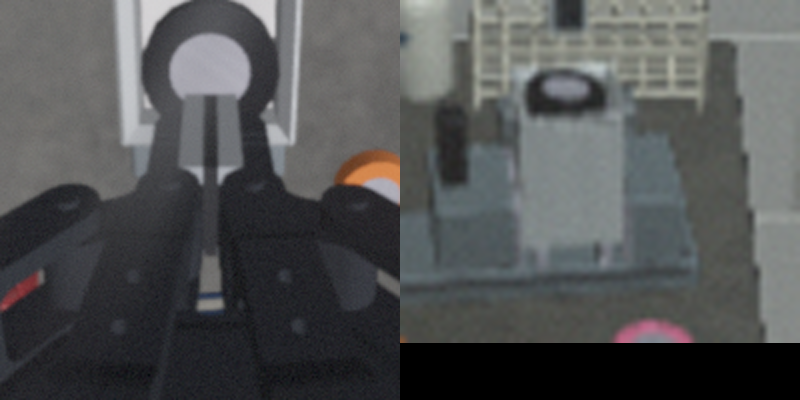

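Call:
play_rows(
  commands=[
    {"claw": 0,"translation": [0,0,0.06],"delta_rot": [0,0,0]},
    {"claw": 0,"translation": [0,0,0.1],"delta_rot": [0,0,0]},
    {"claw": 0,"translation": [0,0,0.115],"delta_rot": [0,0,0]},
    {"claw": 0,"translation": [0,0,0.13],"delta_rot": [0,0,0]},
    {"claw": 0,"translation": [0,0,0.145],"delta_rot": [0,0,0]},
    {"claw": 0,"translation": [0,0,0.16],"delta_rot": [0,0,0]},
    {"claw": 0,"translation": [0,0,0.175],"delta_rot": [0,0,0]},
    {"claw": 0,"translation": [0,0,0.19],"delta_rot": [0,0,0]},
    {"claw": 0,"translation": [0,0,0.2],"delta_rot": [0,0,0]},
    {"claw": 0,"translation": [0,0,0.2],"delta_rot": [0,0,0]},
    {"claw": 0,"translation": [0,0,0.2],"delta_rot": [0,0,0]},
    {"claw": 0,"translation": [0,0,0.2],"delta_rot": [0,0,0]},
  ],
)

```text
time_s: 22.1
ee_pos: [0.5562, 0.2504, 0.0971]
ee_rot: [-180.0, -0.0, 6.2]
force: [-1.1, 0.7, 1.4]
gripper_width: 0.0004
gripper_force: 1.0
```

Call:
play_rows(
  commands=[
    {"claw": 0,"translation": [0,0,-0.15],"delta_rot": [0,0,0]},
    {"claw": 0,"translation": [0,0,-0.3],"delta_rot": [0,0,0]},
    {"claw": 50,"translation": [-0.05,0.05,-0.45],"delta_rot": [0,0,0]},
    {"claw": 100,"translation": [-0.1,0.2,-0.5],"delta_rot": [0,0,0]},
    {"claw": 100,"translation": [-0.15,0.35,-0.5],"delta_rot": [0,0,0]},
    {"claw": 100,"translation": [-0.2,0.5,-0.5],"delta_rot": [0,0,0]},
    {"claw": 100,"translation": [-0.25,0.65,-0.5],"delta_rot": [0,0,0]},
    {"claw": 100,"translation": [-0.286,0.8,-0.5],"delta_rot": [0,0,0]},
    {"claw": 100,"translation": [-0.286,0.908,-0.5],"delta_rot": [0,0,0]},
    {"claw": 100,"translation": [-0.286,0.908,-0.5],"delta_rot": [0,0,0]},
    {"claw": 100,"translation": [-0.286,0.908,-0.5],"delta_rot": [0,0,0]},
    {"claw": 100,"translation": [-0.286,0.908,-0.5],"delta_rot": [0,0,0]},
  ],
)

```text
time_s: 23.3
ee_pos: [0.5003, -0.029, 0.2467]
ee_rot: [-180.0, 0.0, 6.2]
force: [0.1, 0.2, -0.3]
gripper_width: 0.0856
gripper_force: 0.0
```

```bash
cat >> h.py <<'E'
def pucks(c,z=.014):
    """bright spots ringed by black -> world positions at height z"""
    g=c['img'].astype(int); v=g.mean(2); m=((v>130)&(np.ptp(g,axis=2)<35)).astype(np.uint8)
    n,lab,st,ce=cv2.connectedComponentsWithStats(m); out=[]
    for i in range(1,n):
        if not 40<st[i,4]<6000: continue
        k=max(3,int(.35*np.sqrt(st[i,4]))); b=(lab==i).astype(np.uint8)
        ring=(cv2.dilate(b,np.ones((2*k+1,)*2,np.uint8))-cv2.dilate(b,np.ones((3,3),np.uint8)))>0
        fill=st[i,4]/(st[i,2]*st[i,3])
        if np.median(v[ring])<60 and np.mean(v[ring]<75)>.8 and fill>.65:
            out.append((np.round(ce[i],1),st[i,4],np.round(w(c,ce[i],z)[0],4)))
    return out
E
python3 - <<'E'
from h import *
np.set_printoptions(suppress=True)
print(pose()[0])
for n in('wrist','side'):
    c=cam(n,f'{n}6.png')
    for o in pucks(c): print(n,*o)
print('expected mag spot px side z.102/.121/.116',px(c,[[.5564,.2504,.101],[.5564,.2504,.121]]))
E
```

```text
[ 0.50029967 -0.02898655  0.24671182]
wrist [330.4 102.4] 398 [ 0.5864 -0.0263  0.014 ]
side [333.2 256.7] 41 [ 0.5939 -0.2282  0.014 ]
expected mag spot px side z.102/.121/.116 [[318.66818768 130.1510023 ]
 [318.67157753 124.81243768]]
```

Call:
play_rows(
  commands=[
    {"claw": 100,"translation": [0.15,0.01,0],"delta_rot": [0,0,0]},
    {"claw": 100,"translation": [0.286,0.022,0.05],"delta_rot": [0,0,0]},
    {"claw": 100,"translation": [0.286,0.022,0.2],"delta_rot": [0,0,0]},
    {"claw": 100,"translation": [0.286,0.022,0.35],"delta_rot": [0,0,0]},
    {"claw": 100,"translation": [0.286,0.022,0.5],"delta_rot": [0,0,0]},
    {"claw": 100,"translation": [0.286,0.022,0.65],"delta_rot": [0,0,0]},
    {"claw": 100,"translation": [0.286,0.022,0.75],"delta_rot": [0,0,0]},
    {"claw": 100,"translation": [0.286,0.022,0.8],"delta_rot": [0,0,0]},
    {"claw": 100,"translation": [0.286,0.022,0.815],"delta_rot": [0,0,0]},
    {"claw": 100,"translation": [0.286,0.022,0.815],"delta_rot": [0,0,0]},
    {"claw": 100,"translation": [0.286,0.022,0.815],"delta_rot": [0,0,0]},
  ],
)

```text
time_s: 24.5
ee_pos: [0.5879, -0.0269, 0.0049]
ee_rot: [180.0, -0.2, 6.2]
force: [0.3, -0.1, 0.4]
gripper_width: 0.0856
gripper_force: 0.0
```

Call:
play_rows(
  commands=[
    {"claw": 40,"translation": [0,0,0],"delta_rot": [0,0,0]},
    {"claw": 40,"translation": [0,0,0],"delta_rot": [0,0,0]},
    {"claw": 40,"translation": [0,0,0],"delta_rot": [0,0,0]},
    {"claw": 40,"translation": [0,0,0],"delta_rot": [0,0,0]},
    {"claw": 40,"translation": [0,0,0],"delta_rot": [0,0,0]},
    {"claw": 40,"translation": [0,0,0],"delta_rot": [0,0,0]},
    {"claw": 40,"translation": [0,0,0],"delta_rot": [0,0,0]},
    {"claw": 40,"translation": [0,0,0],"delta_rot": [0,0,0]},
    {"claw": 40,"translation": [0,0,-0.1],"delta_rot": [0,0,0]},
    {"claw": 40,"translation": [0,0,-0.25],"delta_rot": [0,0,0]},
    {"claw": 40,"translation": [0,0,-0.4],"delta_rot": [0,0,0]},
    {"claw": 40,"translation": [0,0,-0.55],"delta_rot": [0,0,0]},
    {"claw": 40,"translation": [0,0,-0.62],"delta_rot": [0,0,0]},
    {"claw": 40,"translation": [0,0,-0.62],"delta_rot": [0,0,0]},
    {"claw": 40,"translation": [0,0,-0.62],"delta_rot": [0,0,0]},
  ],
)

```text
time_s: 26.0
ee_pos: [0.5862, -0.027, 0.1876]
ee_rot: [-180.0, 0.0, 6.2]
force: [0.7, -0.0, -1.0]
gripper_width: 0.0436
gripper_force: 40.9
```

Run:
```python
from h import *
p=pose()[0]; c=cam('wrist')
for z in (.008,.010): print(px(c,p+[0,0,z]))
for o in pucks(c,p[2]+.0095): print(*o,'minus tcp',o[2]-p)
```

```text
[[324.6487301  270.24368257]]
[[324.64463236 272.27619331]]
[421.9 192.2] 425 [ 0.6326 -0.0675  0.1971] minus tcp [ 0.04640775 -0.04050934  0.00952365]
[504.2 196.9] 401 [ 0.6347 -0.1074  0.1971] minus tcp [ 0.04850775 -0.08040934  0.00952365]
```

```bash
cat >> h.py <<'E'
def spot(c,uv):
    g=c['img'].astype(int); m=((g.mean(2)>130)&(np.ptp(g,axis=2)<40)).astype(np.uint8)
    n,lab,st,ce=cv2.connectedComponentsWithStats(m); i=lab[int(uv[1]),int(uv[0])]
    return (ce[i],st[i]) if i else None
E
python3 - <<'E'
from h import *
p=pose()[0]; c=cam('wrist'); s=spot(c,(325,272)); print(s); print(w(c,s[0],p[2]+.0095)[0]-p)
for o in pucks(c): print(*o)
E
```

```text
(array([324.85221143, 273.46548004]), array([ 300,  251,   51,   46, 1854], dtype=int32))
[-0.00094784 -0.00021222  0.0095    ]
[422.6 191.8] 434 [ 0.5887 -0.1344  0.014 ]
[505.3 196.4] 399 [ 0.5938 -0.229   0.014 ]
```

Call:
play_rows(
  commands=[
    {"claw": 40,"translation": [0,-0.15,0],"delta_rot": [0,0,0]},
    {"claw": 40,"translation": [0,-0.3,0],"delta_rot": [0,0,0]},
    {"claw": 40,"translation": [0,-0.45,0],"delta_rot": [0,0,0]},
    {"claw": 40,"translation": [0,-0.6,0],"delta_rot": [0,0,0]},
    {"claw": 40,"translation": [0,-0.75,0],"delta_rot": [0,0,0]},
    {"claw": 40,"translation": [0,-0.88,0],"delta_rot": [0,0,0]},
    {"claw": 40,"translation": [0,-0.93,0],"delta_rot": [0,0,0]},
    {"claw": 40,"translation": [0,-0.93,0.1],"delta_rot": [0,0,0]},
    {"claw": 40,"translation": [0,-0.93,0.19],"delta_rot": [0,0,0]},
    {"claw": 40,"translation": [0,-0.93,0.19],"delta_rot": [0,0,0]},
    {"claw": 40,"translation": [0,-0.93,0.19],"delta_rot": [0,0,0]},
    {"claw": 40,"translation": [0,-0.93,0.19],"delta_rot": [0,0,0]},
  ],
)

```text
time_s: 27.3
ee_pos: [0.5568, 0.2501, 0.1329]
ee_rot: [-180.0, -0.1, 6.2]
force: [-0.0, 0.9, -1.2]
gripper_width: 0.044
gripper_force: 41.0
```

Call:
play_rows(
  commands=[
    {"claw": 40,"translation": [0,0,0.02],"delta_rot": [0,0,0]},
    {"claw": 40,"translation": [0,0,0.035],"delta_rot": [0,0,0]},
    {"claw": 40,"translation": [0,0,0.045],"delta_rot": [0,0,0]},
    {"claw": 40,"translation": [0,0,0.056],"delta_rot": [0,0,0]},
    {"claw": 40,"translation": [0,0,0.056],"delta_rot": [0,0,0]},
    {"claw": 40,"translation": [0,0,0.056],"delta_rot": [0,0,0]},
  ],
)

```text
time_s: 27.9
ee_pos: [0.5562, 0.2504, 0.1153]
ee_rot: [180.0, -0.0, 6.2]
force: [-1.4, -0.8, 4.1]
gripper_width: 0.0438
gripper_force: 43.3
```

Call:
play_rows(
  commands=[
    {"claw": 70,"translation": [0,0,0],"delta_rot": [0,0,0]},
    {"claw": 70,"translation": [0,0,0],"delta_rot": [0,0,0]},
    {"claw": 70,"translation": [0,0,0],"delta_rot": [0,0,0]},
    {"claw": 70,"translation": [0,0,-0.02],"delta_rot": [0,0,0]},
    {"claw": 70,"translation": [0,0,-0.1],"delta_rot": [0,0,0]},
    {"claw": 0,"translation": [0,0,-0.14],"delta_rot": [0,0,0]},
    {"claw": 0,"translation": [0,0,-0.14],"delta_rot": [0,0,0]},
    {"claw": 0,"translation": [0,0,-0.14],"delta_rot": [0,0,0]},
    {"claw": 0,"translation": [0,0,-0.14],"delta_rot": [0,0,0]},
    {"claw": 0,"translation": [0,0,-0.14],"delta_rot": [0,0,0]},
    {"claw": 0,"translation": [0,0,-0.14],"delta_rot": [0,0,0]},
    {"claw": 0,"translation": [0,0,-0.14],"delta_rot": [0,0,0]},
    {"claw": 0,"translation": [0,0,-0.14],"delta_rot": [0,0,0]},
    {"claw": 0,"translation": [0,0,-0.14],"delta_rot": [0,0,0]},
  ],
)

```text
time_s: 29.3
ee_pos: [0.5561, 0.2504, 0.1565]
ee_rot: [-180.0, 0.0, 6.2]
force: [0.0, -0.1, -0.1]
gripper_width: -0.0
gripper_force: 0.0
```

Run:
```python
from h import *
c=cam('wrist','ins2.png');s=cam('side'); print(px(c,[.5564,.2504,.121])); print(spot(c,(325,230)),'puck1 was visually ~ (325,236)')
t=spot(s,(318.7,125)); print(t, px(s,[.5564,.2504,.121]))
```

```text
[[324.74783591 235.36683934]]
(array([325.32261116, 233.39451277]), array([ 306,  217,   40,   33, 1057], dtype=int32)) puck1 was visually ~ (325,236)
(array([318.15384615, 124.76923077]), array([316, 124,   6,   3,  13], dtype=int32)) [[318.67157753 124.81243768]]
```

Call:
play_rows(
  commands=[
    {"claw": 0,"translation": [0,0,0.06],"delta_rot": [0,0,0]},
    {"claw": 0,"translation": [0,0,0.1],"delta_rot": [0,0,0]},
    {"claw": 0,"translation": [0,0,0.115],"delta_rot": [0,0,0]},
    {"claw": 0,"translation": [0,0,0.13],"delta_rot": [0,0,0]},
    {"claw": 0,"translation": [0,0,0.145],"delta_rot": [0,0,0]},
    {"claw": 0,"translation": [0,0,0.16],"delta_rot": [0,0,0]},
    {"claw": 0,"translation": [0,0,0.175],"delta_rot": [0,0,0]},
    {"claw": 0,"translation": [0,0,0.19],"delta_rot": [0,0,0]},
    {"claw": 0,"translation": [0,0,0.2],"delta_rot": [0,0,0]},
    {"claw": 0,"translation": [0,0,0.2],"delta_rot": [0,0,0]},
    {"claw": 0,"translation": [0,0,0.2],"delta_rot": [0,0,0]},
    {"claw": 0,"translation": [0,0,0.2],"delta_rot": [0,0,0]},
  ],
)

```text
time_s: 30.6
ee_pos: [0.5564, 0.2504, 0.0968]
ee_rot: [-180.0, -0.0, 6.2]
force: [0.1, 1.2, 2.2]
gripper_width: -0.0001
gripper_force: 0.9
```

Call:
play_rows(
  commands=[
    {"claw": 0,"translation": [0,0,-0.15],"delta_rot": [0,0,0]},
    {"claw": 0,"translation": [0,0,-0.3],"delta_rot": [0,0,0]},
    {"claw": 50,"translation": [0,0.05,-0.45],"delta_rot": [0,0,0]},
    {"claw": 100,"translation": [-0.05,0.2,-0.5],"delta_rot": [0,0,0]},
    {"claw": 100,"translation": [-0.1,0.35,-0.5],"delta_rot": [0,0,0]},
    {"claw": 100,"translation": [-0.15,0.5,-0.5],"delta_rot": [0,0,0]},
    {"claw": 100,"translation": [-0.2,0.65,-0.5],"delta_rot": [0,0,0]},
    {"claw": 100,"translation": [-0.22,0.8,-0.5],"delta_rot": [0,0,0]},
    {"claw": 100,"translation": [-0.25,0.95,-0.5],"delta_rot": [0,0,0]},
    {"claw": 100,"translation": [-0.25,1,-0.5],"delta_rot": [0,0,0]},
    {"claw": 100,"translation": [-0.25,1,-0.5],"delta_rot": [0,0,0]},
    {"claw": 100,"translation": [-0.25,1,-0.5],"delta_rot": [0,0,0]},
  ],
)

```text
time_s: 31.8
ee_pos: [0.514, -0.0554, 0.2462]
ee_rot: [-179.9, 0.0, 6.2]
force: [0.0, 1.0, 0.2]
gripper_width: 0.0857
gripper_force: 0.0
```

Run:
```python
from h import *
print(pose()[0])
for n in('wrist','side'):
    c=cam(n,f'{n}8.png')
    for o in pucks(c): print(n,*o)
```

```text
[ 0.51400544 -0.05541327  0.24623959]
side [333.1 256.7] 41 [ 0.5935 -0.2283  0.014 ]
```

Run:
```python
from h import *
c=cam('wrist');s=cam('side')
for P in ([.5887,-.1344,.014],[.5938,-.229,.014]):
    for n,k in(('wrist',c),('side',s)):
        u=px(k,P)[0]; t=spot(k,u) if 0<u[0]<640 and 0<u[1]<400 else None
        print(n,u,t and (t[0],t[1],w(k,t[0],.014)))
        x,y=map(int,u); 
        if 0<u[0]<640:print(k['img'][max(y-20,0):y+21:4,x-20:x+21:4].mean(2).astype(int))
```

```text
wrist [396.87395569 120.33598874] (array([396.94708995, 120.2010582 ]), array([387, 109,  21,  23, 378], dtype=int32), array([[ 0.58886765, -0.13446092,  0.014     ]]))
[[105 105 107 108 100  94  97 108 110 111 115]
 [103 107  94  59  63  61  64  64  94 111 114]
 [111 102  55  63  62  82  74  60  62  97 114]
 [112  52  64  73 172 182 183 150  61  60 110]
 [107  60  58 161 181 181 181 183  90  62 107]
 [ 99  60  63 179 179 181 182 182 108  61 103]
 [100  58  59 174 183 180 183 183  78  61 109]
 [107  54  60 101 178 181 180 132  58  71 113]
 [107  96  58  55  62  93  65  57  60 107 114]
 [108 108  94  61  51  54  53  67 112 111 115]
 [110 106 107 110 102 103 115 114 112 112 112]]
side [330.4643009  231.19753902] (array([330.60606061, 230.96969697]), array([327, 229,   8,   5,  33], dtype=int32), array([[ 0.5891033 , -0.13350704,  0.014     ]]))
[[ 82  75  75  73  75  75  79  79  80  80  86]
 [ 79  80  75  73  78  73  74  76  77  81  81]
 [ 74  77  76  78  73  76  74  72  76  75  78]
 [ 74  79  75  76  76  74  78  74  77  77  75]
 [ 74  69  76  78  40  53  43  71  72  76  75]
 [ 70  75 
[... 945 characters left out ...]
 108 112 110]]
side [333.18577901 256.89211284] (array([333.07317073, 256.68292683]), array([329, 254,   9,   6,  41], dtype=int32), array([[ 0.59352946, -0.22827524,  0.014     ]]))
[[ 74  77  79  33  38  40  35  72  74  76  75]
 [ 77  74  78  76  51  57  79  80  78  78  73]
 [ 76  74  75  79  75  78  78  75  75  78  77]
 [ 76  74  74  79  79  78  76  76  73  81  78]
 [ 74  78  73  76  37  45  38  75  80  75  76]
 [ 76  78  79  39 133 133 134  37  79  76  82]
 [ 76  76  76  40  44  97  61  42  79  79  75]
 [ 77  79  76  73  27  30  33  73  77  81  77]
 [ 81  82  77  68  76  74  76  80  81  79  77]
 [ 75  82  78  76  74  79  77  74  80  78  77]
 [ 75  81  78  74  74  76  80  75  81  80  80]]
```

Call:
play_rows(
  commands=[
    {"claw": 100,"translation": [0.15,0.1,0],"delta_rot": [0,0,0]},
    {"claw": 100,"translation": [0.217,0.22,0.05],"delta_rot": [0,0,0]},
    {"claw": 100,"translation": [0.217,0.288,0.2],"delta_rot": [0,0,0]},
    {"claw": 100,"translation": [0.217,0.288,0.35],"delta_rot": [0,0,0]},
    {"claw": 100,"translation": [0.217,0.288,0.5],"delta_rot": [0,0,0]},
    {"claw": 100,"translation": [0.217,0.288,0.65],"delta_rot": [0,0,0]},
    {"claw": 100,"translation": [0.217,0.288,0.75],"delta_rot": [0,0,0]},
    {"claw": 100,"translation": [0.217,0.288,0.8],"delta_rot": [0,0,0]},
    {"claw": 100,"translation": [0.217,0.288,0.813],"delta_rot": [0,0,0]},
    {"claw": 100,"translation": [0.217,0.288,0.813],"delta_rot": [0,0,0]},
    {"claw": 100,"translation": [0.217,0.288,0.813],"delta_rot": [0,0,0]},
  ],
)

```text
time_s: 33.1
ee_pos: [0.5897, -0.135, 0.0053]
ee_rot: [179.9, -0.2, 6.2]
force: [-0.0, -0.0, 0.8]
gripper_width: 0.0853
gripper_force: 0.0
```

Call:
play_rows(
  commands=[
    {"claw": 40,"translation": [0,0,0],"delta_rot": [0,0,0]},
    {"claw": 40,"translation": [0,0,0],"delta_rot": [0,0,0]},
    {"claw": 40,"translation": [0,0,0],"delta_rot": [0,0,0]},
    {"claw": 40,"translation": [0,0,0],"delta_rot": [0,0,0]},
    {"claw": 40,"translation": [0,0,0],"delta_rot": [0,0,0]},
    {"claw": 40,"translation": [0,0,0],"delta_rot": [0,0,0]},
    {"claw": 40,"translation": [0,0,0],"delta_rot": [0,0,0]},
    {"claw": 40,"translation": [0,0,0],"delta_rot": [0,0,0]},
    {"claw": 40,"translation": [0,0,-0.1],"delta_rot": [0,0,0]},
    {"claw": 40,"translation": [0,0,-0.25],"delta_rot": [0,0,0]},
    {"claw": 40,"translation": [0,0,-0.4],"delta_rot": [0,0,0]},
    {"claw": 40,"translation": [0,0,-0.55],"delta_rot": [0,0,0]},
    {"claw": 40,"translation": [0,0,-0.62],"delta_rot": [0,0,0]},
    {"claw": 40,"translation": [0,0,-0.62],"delta_rot": [0,0,0]},
    {"claw": 40,"translation": [0,0,-0.62],"delta_rot": [0,0,0]},
  ],
)

```text
time_s: 34.6
ee_pos: [0.588, -0.1348, 0.1878]
ee_rot: [-180.0, 0.0, 6.2]
force: [-0.8, 0.3, -2.2]
gripper_width: 0.0438
gripper_force: 40.9
```

Run:
```python
from h import *
p=pose()[0]; c=cam('wrist'); s=spot(c,(325,272)); print(p,s); print(w(c,s[0],p[2]+.0095)[0]-p)
```

```text
[ 0.58797661 -0.1347988   0.18784469] (array([324.81075269, 271.4844086 ]), array([ 299,  249,   52,   46, 1860], dtype=int32))
[ 1.68827778e-04 -6.66619097e-05  9.50000000e-03]
```

Call:
play_rows(
  commands=[
    {"claw": 40,"translation": [0.01,-0.15,0],"delta_rot": [0,0,0]},
    {"claw": 40,"translation": [0.02,-0.3,0],"delta_rot": [0,0,0]},
    {"claw": 40,"translation": [0.034,-0.45,0],"delta_rot": [0,0,0]},
    {"claw": 40,"translation": [0.034,-0.6,0],"delta_rot": [0,0,0]},
    {"claw": 40,"translation": [0.034,-0.75,0],"delta_rot": [0,0,0]},
    {"claw": 40,"translation": [0.034,-0.8,0],"delta_rot": [0,0,0]},
  ],
)

```text
time_s: 35.25
ee_pos: [0.5705, 0.1087, 0.1856]
ee_rot: [-179.9, 0.3, 6.4]
force: [0.1, -0.2, -0.8]
gripper_width: 0.0438
gripper_force: 41.0
```

Call:
play_rows(
  commands=[
    {"claw": 40,"translation": [0,-0.15,0],"delta_rot": [0,0,0]},
    {"claw": 40,"translation": [0,-0.3,0],"delta_rot": [0,0,0]},
    {"claw": 40,"translation": [0,-0.45,0],"delta_rot": [0,0,0]},
    {"claw": 40,"translation": [0,-0.488,0],"delta_rot": [0,0,0]},
    {"claw": 40,"translation": [0,-0.488,0.1],"delta_rot": [0,0,0]},
    {"claw": 40,"translation": [0,-0.488,0.19],"delta_rot": [0,0,0]},
    {"claw": 40,"translation": [0,-0.488,0.19],"delta_rot": [0,0,0]},
    {"claw": 40,"translation": [0,-0.488,0.19],"delta_rot": [0,0,0]},
    {"claw": 40,"translation": [0,-0.488,0.19],"delta_rot": [0,0,0]},
  ],
)

```text
time_s: 36.15
ee_pos: [0.5572, 0.25, 0.1332]
ee_rot: [-180.0, -0.1, 6.2]
force: [0.0, -1.2, -0.8]
gripper_width: 0.0438
gripper_force: 41.1
```

Call:
play_rows(
  commands=[
    {"claw": 40,"translation": [-0.002,0,0.02],"delta_rot": [0,0,0]},
    {"claw": 40,"translation": [-0.002,0,0.035],"delta_rot": [0,0,0]},
    {"claw": 40,"translation": [-0.002,0,0.045],"delta_rot": [0,0,0]},
    {"claw": 40,"translation": [-0.002,0,0.056],"delta_rot": [0,0,0]},
    {"claw": 40,"translation": [-0.002,0,0.056],"delta_rot": [0,0,0]},
    {"claw": 40,"translation": [-0.002,0,0.056],"delta_rot": [0,0,0]},
  ],
)

```text
time_s: 36.75
ee_pos: [0.5559, 0.2503, 0.1154]
ee_rot: [180.0, -0.0, 6.2]
force: [-1.8, -0.9, 2.7]
gripper_width: 0.0442
gripper_force: 42.8
```

Call:
play_rows(
  commands=[
    {"claw": 70,"translation": [0,0,0],"delta_rot": [0,0,0]},
    {"claw": 70,"translation": [0,0,0],"delta_rot": [0,0,0]},
    {"claw": 70,"translation": [0,0,0],"delta_rot": [0,0,0]},
    {"claw": 70,"translation": [0,0,-0.02],"delta_rot": [0,0,0]},
    {"claw": 70,"translation": [0,0,-0.1],"delta_rot": [0,0,0]},
    {"claw": 0,"translation": [0,0,-0.14],"delta_rot": [0,0,0]},
    {"claw": 0,"translation": [0,0,-0.14],"delta_rot": [0,0,0]},
    {"claw": 0,"translation": [0,0,-0.14],"delta_rot": [0,0,0]},
    {"claw": 0,"translation": [0,0,-0.14],"delta_rot": [0,0,0]},
    {"claw": 0,"translation": [0,0,-0.14],"delta_rot": [0,0,0]},
    {"claw": 0,"translation": [0,0,-0.14],"delta_rot": [0,0,0]},
    {"claw": 0,"translation": [0,0,-0.14],"delta_rot": [0,0,0]},
    {"claw": 0,"translation": [0,0,-0.14],"delta_rot": [0,0,0]},
    {"claw": 0,"translation": [0,0,-0.14],"delta_rot": [0,0,0]},
  ],
)

```text
time_s: 38.15
ee_pos: [0.5558, 0.2503, 0.1568]
ee_rot: [180.0, 0.0, 6.2]
force: [-0.1, 0.9, 0.4]
gripper_width: 0.0002
gripper_force: 0.0
```

Run:
```python
from h import *
c=cam('wrist','ins3.png');s=cam('side'); print(px(c,[.5564,.2504,.121])); print(spot(c,(325,230)),'prev 325.3,233.4 1057')
print(spot(s,(318.7,125)))
```

```text
[[324.68641535 234.79261303]]
(array([324.43568075, 232.93521127]), array([ 305,  216,   40,   33, 1065], dtype=int32)) prev 325.3,233.4 1057
(array([318.33333333, 124.66666667]), array([316, 124,   6,   3,  12], dtype=int32))
```

Seated as before; press, then go back toward puck 4.

Call:
play_rows(
  commands=[
    {"claw": 0,"translation": [0,0,0.06],"delta_rot": [0,0,0]},
    {"claw": 0,"translation": [0,0,0.1],"delta_rot": [0,0,0]},
    {"claw": 0,"translation": [0,0,0.115],"delta_rot": [0,0,0]},
    {"claw": 0,"translation": [0,0,0.13],"delta_rot": [0,0,0]},
    {"claw": 0,"translation": [0,0,0.145],"delta_rot": [0,0,0]},
    {"claw": 0,"translation": [0,0,0.16],"delta_rot": [0,0,0]},
    {"claw": 0,"translation": [0,0,0.175],"delta_rot": [0,0,0]},
    {"claw": 0,"translation": [0,0,0.19],"delta_rot": [0,0,0]},
    {"claw": 0,"translation": [0,0,0.2],"delta_rot": [0,0,0]},
    {"claw": 0,"translation": [0,0,0.2],"delta_rot": [0,0,0]},
    {"claw": 0,"translation": [0,0,0.2],"delta_rot": [0,0,0]},
    {"claw": 0,"translation": [0,0,0.2],"delta_rot": [0,0,0]},
  ],
)

```text
time_s: 39.45
ee_pos: [0.5559, 0.2504, 0.0971]
ee_rot: [-180.0, -0.0, 6.2]
force: [0.7, 0.2, 2.2]
gripper_width: -0.0001
gripper_force: 1.3
```

Call:
play_rows(
  commands=[
    {"claw": 0,"translation": [0,0,-0.15],"delta_rot": [0,0,0]},
    {"claw": 0,"translation": [0,0,-0.3],"delta_rot": [0,0,0]},
    {"claw": 50,"translation": [0,0.05,-0.45],"delta_rot": [0,0,0]},
    {"claw": 100,"translation": [-0.05,0.2,-0.5],"delta_rot": [0,0,0]},
    {"claw": 100,"translation": [-0.1,0.35,-0.5],"delta_rot": [0,0,0]},
    {"claw": 100,"translation": [-0.15,0.5,-0.5],"delta_rot": [0,0,0]},
    {"claw": 100,"translation": [-0.2,0.65,-0.5],"delta_rot": [0,0,0]},
    {"claw": 100,"translation": [-0.22,0.8,-0.5],"delta_rot": [0,0,0]},
    {"claw": 100,"translation": [-0.25,0.95,-0.5],"delta_rot": [0,0,0]},
    {"claw": 100,"translation": [-0.25,1,-0.5],"delta_rot": [0,0,0]},
    {"claw": 100,"translation": [-0.25,1,-0.5],"delta_rot": [0,0,0]},
    {"claw": 100,"translation": [-0.25,1,-0.5],"delta_rot": [0,0,0]},
  ],
)

```text
time_s: 40.65
ee_pos: [0.5137, -0.0555, 0.2465]
ee_rot: [-179.9, 0.0, 6.2]
force: [0.7, -0.4, 0.2]
gripper_width: 0.0853
gripper_force: 0.0
```

Run:
```python
from h import *
p=pose()[0];print(p); c=cam('wrist','w9.png')
t=spot(c,px(c,[.594,-.229,.014])[0]); print(t, t and w(c,t[0],.014))
s=cam('side','s9.png'); print([o for o in pucks(s)])
```

```text
[ 0.51372493 -0.05546465  0.24647218]
None None
[]
```

Run:
```python
from h import *
for n in('wrist','side'):
    c=cam(n,f'{n}10.png'); g=c['img'].astype(int); m=((g.mean(2)>110)&(np.ptp(g,axis=2)<45)).astype(np.uint8)
    k,lab,st,ce=cv2.connectedComponentsWithStats(m)
    for i in range(1,k):
        if (20 if n=='side' else 200)<st[i,4]<900:
            P=w(c,ce[i],.014)[0]
            if .4<P[0]<.68 and -.34<P[1]<-.05:print(n,ce[i],st[i],P)
img=cv2.imread('pics/wrist10.png'); cv2.imwrite('pics/w10c.png',cv2.resize(img[40:260,340:640],None,fx=2.6,fy=2.6))
```

```text
wrist [451.93043478 168.33623188] [442 158  21  21 345] [ 0.53809759 -0.21569235  0.014     ]
side [268.5  232.38] [251 207  37  50 100] [ 0.42037961 -0.13951975  0.014     ]
side [295.5974026  249.75324675] [283 240  26  15  77] [ 0.49666885 -0.20411847  0.014     ]
side [311.23404255 252.55319149] [307 250   9   6  47] [ 0.53747698 -0.21393896  0.014     ]
side [284.51162791 267.48837209] [280 265  11   6  43] [ 0.4713999 -0.2652891  0.014    ]
side [367.46875 269.03125] [364 265  10  10  32] [ 0.67815362 -0.26996119  0.014     ]
```

View pics/w10c.png

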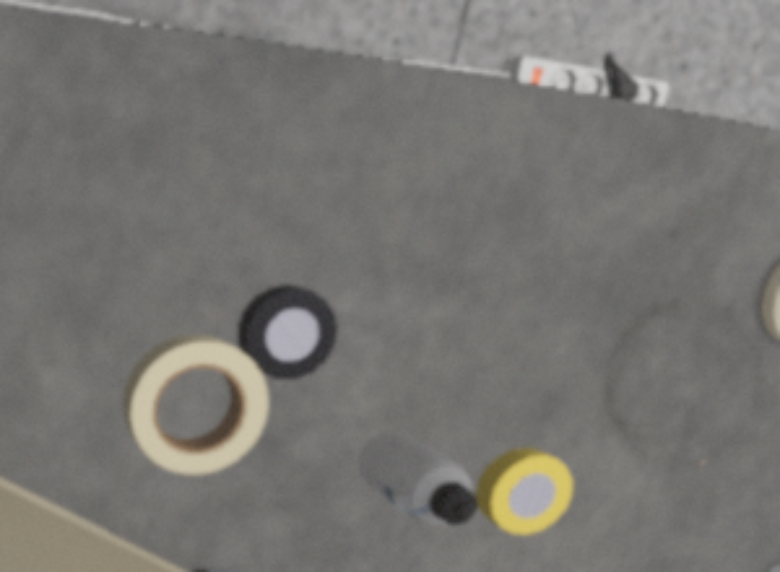

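Run:
```python
from h import *
c=cam('wrist'); f=lambda L:np.array(L)/2.6+[340,40]
print('cap',w(c,f([(453,502)]),.072),'base',w(c,f([(390,465)]),.0)); 
print('tape top', w(c,f([(199,406)]),.019))
```

```text
cap [[ 0.47984666 -0.28276999  0.072     ]] base [[ 0.47191983 -0.29392377  0.        ]]
tape top [[ 0.49787795 -0.1758746   0.019     ]]
```

Call:
play_rows(
  commands=[
    {"claw": 78,"translation": [0.023,0.15,0],"delta_rot": [0,0,1]},
    {"claw": 78,"translation": [0.023,0.3,0],"delta_rot": [0,0,1]},
    {"claw": 78,"translation": [0.023,0.45,0],"delta_rot": [0,0,1]},
    {"claw": 78,"translation": [0.023,0.54,0.1],"delta_rot": [0,0,1]},
    {"claw": 78,"translation": [0.023,0.54,0.25],"delta_rot": [0,0,1]},
    {"claw": 78,"translation": [0.023,0.54,0.4],"delta_rot": [0,0,1]},
    {"claw": 78,"translation": [0.023,0.54,0.49],"delta_rot": [0,0,1]},
    {"claw": 78,"translation": [0.023,0.54,0.49],"delta_rot": [0,0,1]},
    {"claw": 78,"translation": [0.023,0.54,0.49],"delta_rot": [0,0,1]},
    {"claw": 78,"translation": [0.023,0.54,0.49],"delta_rot": [0,0,1]},
  ],
)

```text
time_s: 41.9
ee_pos: [0.5396, -0.2165, 0.103]
ee_rot: [-179.9, -0.2, -38.7]
force: [-0.5, -0.3, 0.3]
gripper_width: 0.0665
gripper_force: 0.0
```

Run:
```python
from h import *
p,R=pose(); c=cam('wrist','w11.png'); u=px(c,[.538,-.2155,.014])[0]; print(p,u)
t=spot(c,u); print(t)
if t: P=w(c,t[0],.014)[0]; print(P, 'tool shift share',R.T@(P-p)/.3)
```

```text
[ 0.53958664 -0.21645141  0.10296132] [325.74550569 211.74933355]
(array([325.47568988, 211.72667543]), array([310, 197,  32,  30, 761], dtype=int32))
[ 0.53815387 -0.21533972  0.014     ] tool shift share [-0.00733259  0.00041324  0.29650839]
```

Call:
play_rows(
  commands=[
    {"claw": 78,"translation": [-0.005,0,0.12],"delta_rot": [0,0,0]},
    {"claw": 78,"translation": [-0.005,0,0.22],"delta_rot": [0,0,0]},
    {"claw": 78,"translation": [-0.005,0,0.29],"delta_rot": [0,0,0]},
    {"claw": 78,"translation": [-0.005,0,0.325],"delta_rot": [0,0,0]},
    {"claw": 78,"translation": [-0.005,0,0.325],"delta_rot": [0,0,0]},
    {"claw": 78,"translation": [-0.005,0,0.325],"delta_rot": [0,0,0]},
    {"claw": 40,"translation": [-0.005,0,0.325],"delta_rot": [0,0,0]},
    {"claw": 40,"translation": [-0.005,0,0.325],"delta_rot": [0,0,0]},
    {"claw": 40,"translation": [-0.005,0,0.325],"delta_rot": [0,0,0]},
    {"claw": 40,"translation": [-0.005,0,0.325],"delta_rot": [0,0,0]},
    {"claw": 40,"translation": [-0.005,0,0.325],"delta_rot": [0,0,0]},
    {"claw": 40,"translation": [-0.005,0,0.325],"delta_rot": [0,0,0]},
    {"claw": 40,"translation": [-0.005,0,0.325],"delta_rot": [0,0,0]},
  ],
)

```text
time_s: 43.25
ee_pos: [0.5383, -0.216, 0.0049]
ee_rot: [-179.9, -0.2, -38.8]
force: [-0.1, 0.6, 6.2]
gripper_width: 0.0439
gripper_force: 40.4
```

Call:
play_rows(
  commands=[
    {"claw": 40,"translation": [0,0,-0.1],"delta_rot": [0,0,0]},
    {"claw": 40,"translation": [0,0,-0.25],"delta_rot": [0,0,0]},
    {"claw": 40,"translation": [0,0,-0.4],"delta_rot": [0,0,0]},
    {"claw": 40,"translation": [0,0,-0.55],"delta_rot": [0,0,0]},
    {"claw": 40,"translation": [0,0,-0.7],"delta_rot": [0,0,0]},
    {"claw": 40,"translation": [0,0,-0.7],"delta_rot": [0,0,-0.3]},
    {"claw": 40,"translation": [0,0,-0.7],"delta_rot": [0,0,-1]},
    {"claw": 40,"translation": [0,0,-0.7],"delta_rot": [0,0,-1]},
    {"claw": 40,"translation": [0,0,-0.7],"delta_rot": [0,0,-1]},
    {"claw": 40,"translation": [0,0,-0.7],"delta_rot": [0,0,-1]},
    {"claw": 40,"translation": [0,0,-0.7],"delta_rot": [0,0,-1]},
    {"claw": 40,"translation": [0,0,-0.7],"delta_rot": [0,0,-1]},
    {"claw": 40,"translation": [0,0,-0.7],"delta_rot": [0,0,-1]},
    {"claw": 40,"translation": [0,0,-0.7],"delta_rot": [0,0,-1]},
  ],
)

```text
time_s: 44.65
ee_pos: [0.537, -0.2154, 0.2126]
ee_rot: [180.0, -0.0, 6.2]
force: [-0.6, -0.2, -0.9]
gripper_width: 0.0437
gripper_force: 40.9
```

Run:
```python
from h import *
p,R=pose(); c=cam('wrist'); s=spot(c,(325,272)); print(p,s); print(w(c,s[0],p[2]+.0095)[0]-p if s else '')
print('to mag share',R.T@(np.array([.5564,.2504,.130])-p)/.3)
```

```text
[ 0.53696429 -0.21538545  0.21255169] (array([324.82563824, 271.55241716]), array([ 300,  249,   51,   46, 1841], dtype=int32))
[ 1.23975911e-04 -7.53931199e-05  9.50000000e-03]
to mag share [ 0.230853   -1.5367568   0.27500108]
```

Call:
play_rows(
  commands=[
    {"claw": 40,"translation": [0.05,-0.15,0],"delta_rot": [0,0,0]},
    {"claw": 40,"translation": [0.1,-0.3,0],"delta_rot": [0,0,0]},
    {"claw": 40,"translation": [0.15,-0.45,0],"delta_rot": [0,0,0]},
    {"claw": 40,"translation": [0.2,-0.6,0],"delta_rot": [0,0,0]},
    {"claw": 40,"translation": [0.231,-0.75,0],"delta_rot": [0,0,0]},
    {"claw": 40,"translation": [0.231,-0.9,0],"delta_rot": [0,0,0]},
  ],
)

```text
time_s: 45.3
ee_pos: [0.5769, 0.0625, 0.212]
ee_rot: [-180.0, 0.0, 6.2]
force: [0.3, -0.3, 0.2]
gripper_width: 0.0437
gripper_force: 41.0
```

Call:
play_rows(
  commands=[
    {"claw": 40,"translation": [0,-0.15,0],"delta_rot": [0,0,0]},
    {"claw": 40,"translation": [0,-0.3,0],"delta_rot": [0,0,0]},
    {"claw": 40,"translation": [0,-0.45,0],"delta_rot": [0,0,0]},
    {"claw": 40,"translation": [0,-0.6,0],"delta_rot": [0,0,0]},
    {"claw": 40,"translation": [0,-0.637,0],"delta_rot": [0,0,0]},
    {"claw": 40,"translation": [0,-0.637,0.1],"delta_rot": [0,0,0]},
    {"claw": 40,"translation": [0,-0.637,0.22],"delta_rot": [0,0,0]},
    {"claw": 40,"translation": [0,-0.637,0.27],"delta_rot": [0,0,0]},
    {"claw": 40,"translation": [0,-0.637,0.27],"delta_rot": [0,0,0]},
    {"claw": 40,"translation": [0,-0.637,0.27],"delta_rot": [0,0,0]},
    {"claw": 40,"translation": [0,-0.637,0.27],"delta_rot": [0,0,0]},
  ],
)

```text
time_s: 46.4
ee_pos: [0.5571, 0.2506, 0.134]
ee_rot: [-179.9, -0.2, 6.2]
force: [0.7, -0.5, -0.3]
gripper_width: 0.0434
gripper_force: 41.1
```

Call:
play_rows(
  commands=[
    {"claw": 40,"translation": [-0.002,0,0.02],"delta_rot": [0,0,0]},
    {"claw": 40,"translation": [-0.002,0,0.035],"delta_rot": [0,0,0]},
    {"claw": 40,"translation": [-0.002,0,0.047],"delta_rot": [0,0,0]},
    {"claw": 40,"translation": [-0.002,0,0.058],"delta_rot": [0,0,0]},
    {"claw": 40,"translation": [-0.002,0,0.058],"delta_rot": [0,0,0]},
    {"claw": 40,"translation": [-0.002,0,0.058],"delta_rot": [0,0,0]},
  ],
)

```text
time_s: 47.0
ee_pos: [0.5555, 0.2504, 0.1153]
ee_rot: [180.0, -0.1, 6.2]
force: [-2.9, -1.4, 5.2]
gripper_width: 0.0439
gripper_force: 44.1
```

Call:
play_rows(
  commands=[
    {"claw": 70,"translation": [0,0,0],"delta_rot": [0,0,0]},
    {"claw": 70,"translation": [0,0,0],"delta_rot": [0,0,0]},
    {"claw": 70,"translation": [0,0,0],"delta_rot": [0,0,0]},
    {"claw": 70,"translation": [0,0,-0.02],"delta_rot": [0,0,0]},
    {"claw": 70,"translation": [0,0,-0.1],"delta_rot": [0,0,0]},
    {"claw": 0,"translation": [0,0,-0.14],"delta_rot": [0,0,0]},
    {"claw": 0,"translation": [0,0,-0.14],"delta_rot": [0,0,0]},
    {"claw": 0,"translation": [0,0,-0.14],"delta_rot": [0,0,0]},
    {"claw": 0,"translation": [0,0,-0.14],"delta_rot": [0,0,0]},
    {"claw": 0,"translation": [0,0,-0.14],"delta_rot": [0,0,0]},
    {"claw": 0,"translation": [0,0,-0.14],"delta_rot": [0,0,0]},
    {"claw": 0,"translation": [0,0,-0.14],"delta_rot": [0,0,0]},
    {"claw": 0,"translation": [0,0,-0.14],"delta_rot": [0,0,0]},
    {"claw": 0,"translation": [0,0,-0.14],"delta_rot": [0,0,0]},
  ],
)

```text
time_s: 48.4
ee_pos: [0.5554, 0.2505, 0.1559]
ee_rot: [-180.0, 0.0, 6.2]
force: [0.3, -0.6, 1.0]
gripper_width: -0.0002
gripper_force: 0.0
```

Run:
```python
from h import *
c=cam('wrist','ins4.png');s=cam('side'); print(px(c,[.5564,.2504,.121])); print(spot(c,(325,230)),'prev 324.4,232.9 1065')
print(spot(s,(318.7,125)))
```

```text
[[324.96828224 234.70168264]]
(array([325.10740741, 233.01203704]), array([ 305,  216,   41,   34, 1080], dtype=int32)) prev 324.4,232.9 1065
(array([318.27272727, 124.54545455]), array([316, 124,   6,   2,  11], dtype=int32))
```

Call:
play_rows(
  commands=[
    {"claw": 0,"translation": [0,0,0.06],"delta_rot": [0,0,0]},
    {"claw": 0,"translation": [0,0,0.1],"delta_rot": [0,0,0]},
    {"claw": 0,"translation": [0,0,0.115],"delta_rot": [0,0,0]},
    {"claw": 0,"translation": [0,0,0.13],"delta_rot": [0,0,0]},
    {"claw": 0,"translation": [0,0,0.145],"delta_rot": [0,0,0]},
    {"claw": 0,"translation": [0,0,0.16],"delta_rot": [0,0,0]},
    {"claw": 0,"translation": [0,0,0.175],"delta_rot": [0,0,0]},
    {"claw": 0,"translation": [0,0,0.19],"delta_rot": [0,0,0]},
    {"claw": 0,"translation": [0,0,0.2],"delta_rot": [0,0,0]},
    {"claw": 0,"translation": [0,0,0.2],"delta_rot": [0,0,0]},
    {"claw": 0,"translation": [0,0,0.2],"delta_rot": [0,0,0]},
    {"claw": 0,"translation": [0,0,0.2],"delta_rot": [0,0,0]},
  ],
)

```text
time_s: 49.7
ee_pos: [0.556, 0.2508, 0.097]
ee_rot: [-180.0, -0.1, 6.2]
force: [0.1, 1.5, 6.1]
gripper_width: -0.0001
gripper_force: 2.7
```

Call:
play_rows(
  commands=[
    {"claw": 0,"translation": [0,0,-0.15],"delta_rot": [0,0,0]},
    {"claw": 0,"translation": [0,0,-0.3],"delta_rot": [0,0,0]},
    {"claw": 0,"translation": [0,0,-0.36],"delta_rot": [0,0,0]},
    {"claw": 50,"translation": [-0.12,0,-0.36],"delta_rot": [0,0,0]},
    {"claw": 100,"translation": [-0.24,0,-0.36],"delta_rot": [0,0,0]},
    {"claw": 100,"translation": [-0.24,0,-0.36],"delta_rot": [0,0,0]},
    {"claw": 100,"translation": [-0.24,0,-0.36],"delta_rot": [0,0,0]},
    {"claw": 100,"translation": [-0.24,0,-0.36],"delta_rot": [0,0,0]},
  ],
)

```text
time_s: 50.5
ee_pos: [0.4844, 0.2427, 0.2038]
ee_rot: [180.0, -0.0, 6.2]
force: [0.3, -0.6, -0.5]
gripper_width: 0.0722
gripper_force: 0.0
```

Run:
```python
from h import *
print(pose()[0]); c=cam('wrist','fin.png')
for z in (.094,.102,.108,.121): print(z,px(c,[.5564,.2504,z])[0])
s=spot(c,px(c,[.5564,.2504,.101])[0]); print(s)
if s:
    r=lambda z:26/1000*300/((np.array([.5564,.2504,z])-c['p'])@c['R'])[2]
    print('spot width expected px at .102,.121',r(.102),r(.121))
img=c['img'][:260,:,::-1]; cv2.imwrite('pics/finc.png',cv2.resize(img[20:240,220:440],None,fx=2.7,fy=2.7,interpolation=cv2.INTER_CUBIC))
```

```text
[0.48439074 0.24266094 0.20378107]
0.094 [324.78035451 116.83321016]
0.102 [324.77717837 117.09674444]
0.108 [324.77465782 117.30588804]
0.121 [324.76874131 117.79683288]
(array([324.18853363, 116.53472988]), array([308, 100,  34,  34, 907], dtype=int32))
spot width expected px at .102,.121 33.14703955123773 35.90801302473309
```

View pics/finc.png

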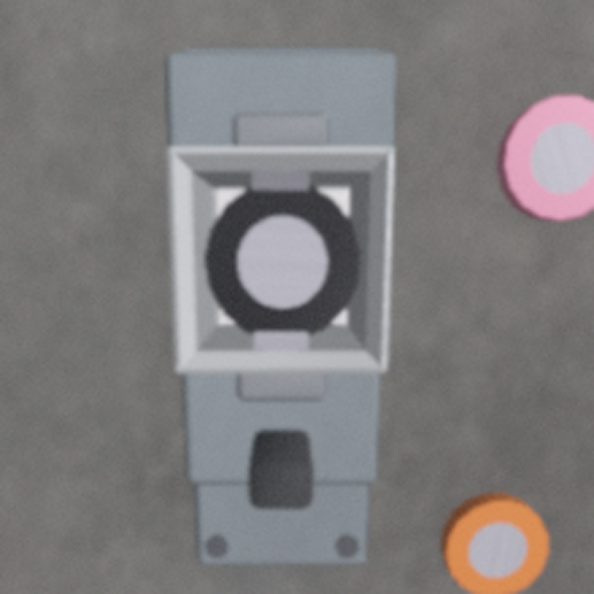

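The last picture shows the top puck under both catches, the magazine square between the closed jaws, and the robot clear. I'm handing the job in.

```bash
python3 -c "
from station import robot
print(robot.sign_off())"
```

```text
the job is handed in; nothing more can be done
None
```

The magazine is clamped upright on the parallels against the fixed jaw, all four black pucks are stacked and snapped under its catches, and I handed the job in at about 50 s; the hand-in gave no verdict. Puck 4 had been knocked up against the tape roll, so I picked it up from there, and I did not re-check the roll afterwards.

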